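Stand the washed pan lids upright in the lid rack

TASK

Put the two washed pan lids into the wire rack to drain: stand each upright on its edge, resting on the rails between the short front tines and the tall hoop it leans back on, with its handle towards the rack's open front. First the larger lid in the middle slot, in front of the plate, then the smaller lid in the front slot. Lower them in rather than letting them drop, and do not push the brush, tins or spice jar about.

Things in the scene. Friction and masses are not known exactly. Their poses are not given: they have to be found in the camera images.
- lid_large: Larger of two steel pan lids, lying handle up: disc 150 mm across, edge 5 mm thick, flat below, low dome above (11 mm at the centre). Black bar handle 52 mm long along the lid's x (within 25 degrees of world y at the start), 14 mm wide, flat sides, from 25 to 43 mm above the underside, on two posts. Origin: centre of the underside; z out of the top. About 0.28 kg.
- lid_small: Smaller of two steel pan lids, lying handle up: disc 120 mm across, edge 5 mm thick, flat below, low dome above (11 mm at the centre). Black bar handle 44 mm long along the lid's x (within 25 degrees of world y at the start), 14 mm wide, flat sides, from 25 to 43 mm above the underside, on two posts. Origin: centre of the underside; z out of the top. About 0.2 kg.
- handle_large (a point): Middle of the larger lid's handle bar, 34 mm above the centre of the underside. Axes as the lid's.
- handle_small (a point): Middle of the smaller lid's handle bar, 34 mm above the centre of the underside. Axes as the lid's.
- lid_rack: Fixed wire lid rack on a grey tray, 194 (x) x 150 (y) mm; origin on the table; x from its open front (facing the lids) to its back, z up. Slots across it at x = -45 (front), 30 (middle), 78 mm (back, a fixed 156 mm white plate stands there). Two rails along x at y = +-35 mm, tops 25 mm above the table, cradle round edges; between them it is open down to 10 mm.
- slot_middle (a point): Centre of the middle slot at rail-top height, axes as the rack's. Slot: short front tines (y = +-28 mm) and a tall rear hoop (88 mm wide), 18 mm clear between, wire 5 mm, both leaning 15 degrees back (top towards +x), reaching 22 and 75 mm along the lean from the rail tops. The larger lid standing here has its centre about 66 mm up the lean from this point.
- slot_front (a point): Centre of the front slot at rail-top height, 75 mm nearer the rack's open front; a slot just like the middle one. The smaller lid standing here has its centre about 49 mm up the lean from this point.
- brush: green washing-up brush, 269 mm long, lying (bystander)
- tin_a: food tin, 75 mm across, 58 high (bystander)
- tin_b: food tin, 76 mm across, 58 high (bystander)
- spice: square spice jar with a yellow cap, 42 x 42 x 96 mm (bystander)

How it is judged:
By the outcome, as a careful person would: the job done as asked, in the order asked, and still so for the second after the job is handed in, with the robot touching nothing.
It also fails if it takes over 64 s, if anything falls off the work surface, if the arm or the gripper's body presses on something with over 40 N, if the wrist force passes 120 N, or if a joint passes its speed limit or range.

ROBOT

A 7-joint arm with a two-finger parallel gripper is mounted at the origin on the work surface; the furniture and walls round the work are solid. World frame = base frame: x ahead of the robot, y to its left, z up, the work surface at z = 0. Lengths are in m, angles in rad, forces in N, time in s.
With the tool pointing down it reaches from about 0.35 to 0.9 m from the base axis. Payload 19.9 kg.
Tool frame: the origin (TCP) lies on the centre line of the jaws, within the pads' length; the fingertips stand 8 mm ahead of it and the grasp point (between the pads) lies 11 mm behind it; y points along the fingers, x is the direction in which the jaws open and shut, and the axes are right-handed (so a half turn about y gives the same grasp; the last joint's range is limited). The gripper opens to 85 mm and grips with 20 to 120 N. Pads are 22 mm wide; open, the fingers measure 114 mm over their backs; the gripper's body (76 mm by 85 mm) begins 54 mm behind the grasp point. The pads swing forward as they close: fully open they stand 13 mm farther back than shut.
Start: joints at [-1.319, 0.417, -0.01, 1.614, 0.005, 1.111, -0.053], TCP at [0.181, 0.598, 0.239] pointing down, gripper open.
Joint ranges: [-2.81, 2.81], [-0.39, 2.02], [-1.27, 1.25], [0.06, 2.57], [-1.19, 4.33], [0.19, 2], [-2.82, 2.82]. Speed limits (rad/s): [1.89, 1.89, 2.39, 2.39, 3.01, 3.01, 3.01].

INTERFACE

Orientations are given as a rotation vector (axis times angle).
In Python, from bench import arm, imaging gives the robot as it stands.
- The arm moves only by the tool servo_tool, never from a script. Its argument "rows" is text: rows parted by semicolons, each of 4 numbers parted by spaces: the shift along the tool's x, y, z in mm, then the turn about the tool's y in rad. In form: dx dy dz twist; .... A call has exactly 5 rows; each row is the pose to reach, as a shift and turn from the pose commanded when the call began, along the tool's axes at that moment; what a row does not reach only later rows make up. A row lasts 1/8 s, in which the tool goes at most 62.5 mm and 10.7 degrees, less where a joint would pass 70% of its speed; a pose out of reach is approached as far as the arm can. A call with a gripper value outside its range is refused whole. "gripper" is the opening, from 0 (shut) to 1 (fully open), set as the call begins (left out, the last holds). The fingers move at their own pace and stop on an object; "force" is the grip in N (left out, the last holds). Time passes only in rows, so rows that repeat a pose let the fingers close, or fill a call up. It gives the time, the measured TCP pose, the force and the opening at its end, in the units of the state.
- arm.observe(): the state, without advancing time (a new reading comes with each control period).
- imaging.snapshot(name): name is "scene" or "top" or "wrist"; returns the picture (384x512x3 uint8, red, green, blue); there is no depth.
- imaging.get_calibration(name): a dict with "camera_matrix" (3x3 intrinsics, pixels), "k1" (the pictures are not rectified: a ray, as slopes to the right and down, at radius r is drawn at 1 + k1 r^2 times it, then the intrinsics apply), "R" (3x3) and "t" (3): a world point X has camera coordinates R X + t. Camera axes: x right, y down, z forward; pixel columns grow to the right and rows downward; lengths in m; the calibration is good to about 2 mm. A picture is of the moment at which its call begins: read the wrist's pose just before it. get_calibration takes no time and is no camera call; for the wrist camera it gives the pose at the moment of the call.
- arm.sign_off(): hands the job in, once; it reports no verdict.
The state is a dict: "clock": time; "joint_pos": joint angles; "joint_velocities": joint speeds; "joint_torque": joint torques, N m; "position": TCP position; "orientation": TCP orientation; "wrist_force": force on the tool from outside, world axes, zero at the start; "moment": the same for the moment, N m; "width": finger opening in m.
Only numpy, scipy, OpenCV 4.12 (cv2) and the standard library are available. Lean on these libraries where they do the work, as an engineer would, in place of code of your own. Each camera call takes 0.05 s, during which the arm holds its last target.

## Working session

There is one attempt and no reset: what is moved stays moved. The work goes in short steps, Python scripts to look and compute and a tool call to move; the robot and the scene stay as the last step left them, time stands still between calls to the robot, and variables do not carry over. Pictures are saved under pics/ and viewed, and the job is handed in when it is done.

Besides the shell and the picture viewer there is one more tool, called after "Call:" by a JSON object that holds its "name" and its "arguments", one argument or row to a line. servo_tool: Moves the arm, as the interface text tells. Its arguments: {"type":"object","properties":{"rows":{"type":"string"},"gripper":{"type":"number"},"force":{"type":"number"}},"required":["rows"]}

```bash
mkdir -p pics; ls
python3 - <<'E'
from bench import arm, imaging
import cv2,numpy as np
s=arm.observe()
for k,v in s.items(): print(k,np.round(v,4))
for n in ["scene","top","wrist"]:
    c=imaging.get_calibration(n); print(n,{k:np.round(v,4).tolist() for k,v in c.items()})
    im=imaging.snapshot(n); cv2.imwrite(f"pics/{n}0.png",im[:,:,::-1])
E
```

```text
pics
clock 0.0
joint_pos [-1.3185  0.418  -0.0103  1.6142  0.0047  1.1107 -0.053 ]
joint_velocities [-0.0002  0.0006 -0.0007 -0.0002  0.0015  0.0007  0.0013]
joint_torque [-1.50000e-03 -8.64447e+01  6.77900e-01 -4.34911e+01  1.91000e-02
  7.40000e-03  0.00000e+00]
position [0.1809 0.5979 0.2387]
orientation [-1.3348 -0.9894  0.991 ]
wrist_force [ 0.2517 -0.1635  0.3547]
moment [-0.0517  0.0035 -0.004 ]
width 0.0854
scene {'camera_matrix': [[445.08, 0.0, 257.8934], [0.0, 445.08, 192.3979], [0.0, 0.0, 1.0]], 'k1': -0.0658, 'R': [[0.4303, 0.9026, -0.0096], [0.7484, -0.3627, -0.5553], [-0.5047, 0.2318, -0.8316]], 't': [-0.1115, -0.317, 1.4833]}
top {'camera_matrix': [[398.104, 0.0, 255.8128], [0.0, 398.104, 188.9065], [0.0, 0.0, 1.0]], 'k1': -0.1353, 'R': [[-0.0056, -0.9999, 0.01], [-0.9904, 0.0041, -0.1385], [0.1384, -0.0107, -0.9903]], 't': [-0.0764, 0.4422, 1.118]}
wrist {'camera_matrix': [[304.8386, 0.0, 257.1681], [0.0, 304.8386, 191.9181], [0.0, 0.0, 1.0]], 'k1': -0.0832, 'R': [[0.2891, 0.9573, -0.0008], [0.9161, -0.2764, 0.2903], [0.2777, -0.0846, -0.9569]], 't': [-0.6245, -0.0381, 0.3788]}
```

View pics/scene0.png

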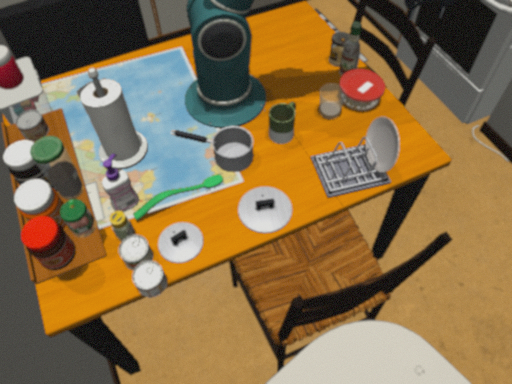

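View pics/top0.png

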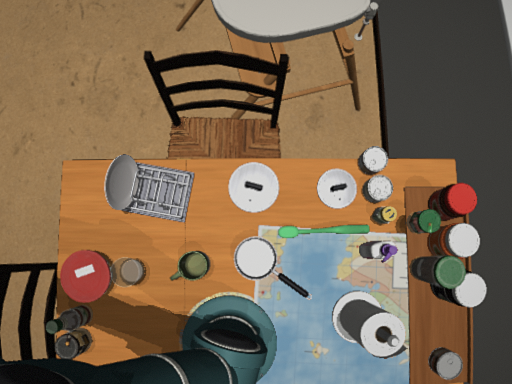

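View pics/wrist0.png

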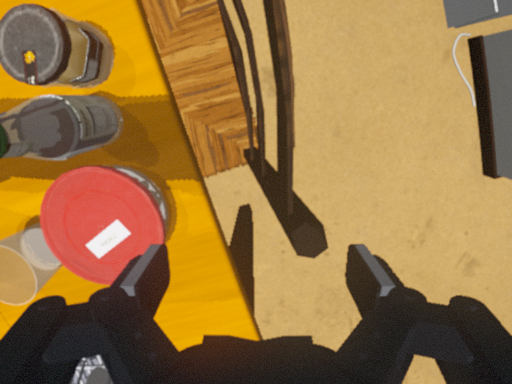

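```bash
cat > h.py <<'E'
import numpy as np, cv2
from scipy.spatial.transform import Rotation as Ro
from bench import arm, imaging
def ray(cal,uv):
    K=np.array(cal["camera_matrix"]);k=cal["k1"];R=np.array(cal["R"]);t=np.array(cal["t"])
    uv=np.atleast_2d(np.array(uv,float))
    p=cv2.undistortPoints(uv[:,None],K,np.array([k,0,0,0.]))[:,0]
    d=np.c_[p,np.ones(len(p))]@R
    return -R.T@t,d
def onplane(cal,uv,z):
    c,d=ray(cal,uv); s=(z-c[2])/d[:,2]; return c+s[:,None]*d
def proj(cal,X):
    K=np.array(cal["camera_matrix"]);R=np.array(cal["R"]);t=np.array(cal["t"])
    return cv2.projectPoints(np.atleast_2d(np.array(X,float)),cv2.Rodrigues(R)[0],t,K,np.array([cal["k1"],0,0,0.]))[0][:,0]
def snap(n,f):
    c=imaging.get_calibration(n); im=imaging.snapshot(n); cv2.imwrite(f"pics/{f}.png",im[:,:,::-1]); return im,c
def state():
    s=arm.observe(); R=Ro.from_rotvec(s["orientation"]).as_matrix()
    print("t",round(s["clock"],2),"pos",np.round(s["position"],4),"F",np.round(s["wrist_force"],1),"w",round(s["width"],4),"\njp",np.round(s["joint_pos"],2)); print(np.round(R,3)); return s,R
E
python3 - <<'E'
from h import *
state()
im=cv2.imread('pics/top0.png')
cv2.imwrite('pics/top0c.png',cv2.resize(im[140:240,90:400],None,fx=2.5,fy=2.5,interpolation=cv2.INTER_CUBIC))
im=cv2.imread('pics/scene0.png')
cv2.imwrite('pics/scene0c.png',cv2.resize(im[110:300,110:410],None,fx=2.6,fy=2.6,interpolation=cv2.INTER_CUBIC))
E
```

```text
t 0.15 pos [0.1809 0.598  0.2388] F [-0.5 -0.2 -0.2] w 0.0855 
jp [-1.32  0.42 -0.01  1.61  0.    1.11 -0.05]
[[ 0.29  -0.    -0.957]
 [ 0.957 -0.001  0.29 ]
 [-0.001 -1.    -0.   ]]
```

View pics/top0c.png

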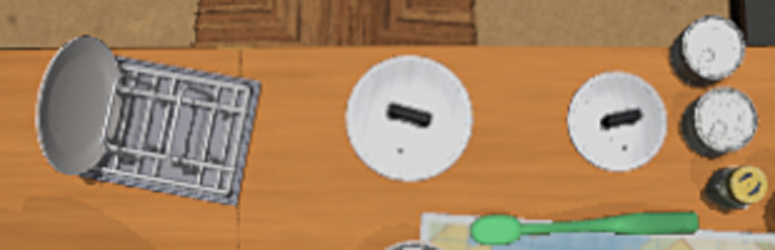

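View pics/scene0c.png

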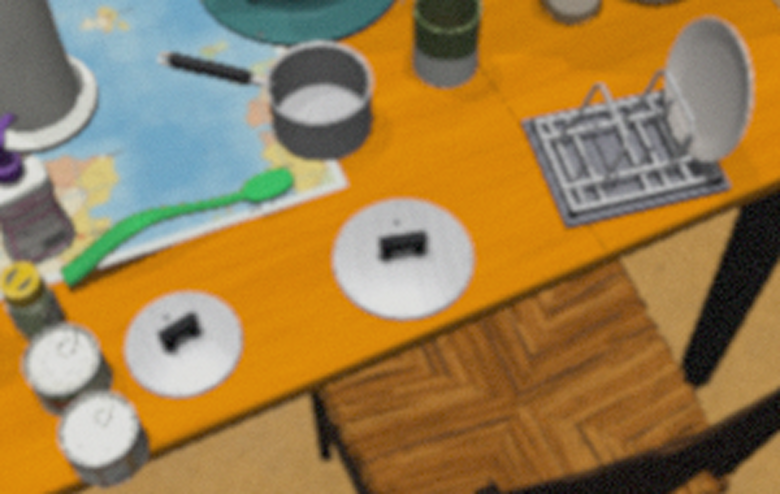

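Run:
```python
from h import *
for n in ["top","scene"]:
    c=imaging.get_calibration(n); im=cv2.imread(f'pics/{n}0.png'); hsv=cv2.cvtColor(im,cv2.COLOR_BGR2HSV)
    white=((hsv[...,1]<60)&(hsv[...,2]>140)).astype(np.uint8)
    boxes={"top":[("L",225,155,285,218),("S",312,160,362,212)],"scene":[("L",230,180,300,238),("S",150,217,210,268)]}[n]
    for nm,a,b,e,f in boxes:
        sub=white[b:f,a:e]
        cs,_=cv2.findContours(sub,cv2.RETR_EXTERNAL,cv2.CHAIN_APPROX_NONE)
        k=max(cs,key=cv2.contourArea); hull=cv2.convexHull(k)[:,0].astype(float)+[a,b]
        P=onplane(c,hull,0.004)
        (cx,cy),r=cv2.minEnclosingCircle((P[:,:2]*1000).astype(np.float32))
        A=np.c_[2*P[:,:2],np.ones(len(P))]; s=np.linalg.lstsq(A,(P[:,:2]**2).sum(1),rcond=None)[0]
        print(n,nm,"disc",np.round(s[:2],4),"r",round(np.sqrt(s[2]+s[0]**2+s[1]**2),4),"mec",cx,cy,r)
        m=np.zeros_like(white); cv2.fillPoly(m,[hull.astype(int)],1); m=cv2.erode(m,np.ones((7,7)))
        dark=((hsv[...,2]<80)&(m>0)).astype(np.uint8)
        N,lab,st,cen=cv2.connectedComponentsWithStats(dark); i=1+np.argmax(st[1:,4])
        ys,xs=np.nonzero(lab==i); H=onplane(c,np.c_[xs,ys],0.043 if n=="top" else 0.034)[:,:2]
        rect=cv2.minAreaRect((H*1000).astype(np.float32)); 
        w=np.linalg.eigh(np.cov(H.T))[1][:,1]
        print("   handle",np.round(H.mean(0),4),rect,"ang",np.degrees(np.arctan2(w[1],w[0])),len(xs))
```

```text
top L disc [ 0.4522 -0.0712] r 0.0748 mec 452.2388000488281 -71.02633666992188 75.20759582519531
   handle [ 0.4493 -0.0711] ((448.9519348144531, -70.9569091796875), (47.9284553527832, 15.708064079284668), 74.3626937866211) ang 73.98600817142898 87
top S disc [ 0.4473 -0.3195] r 0.0596 mec 447.0125732421875 -319.6153869628906 60.046546936035156
   handle [ 0.4446 -0.3158] ((444.89007568359375, -315.3372802734375), (14.761212348937988, 43.27360534667969), 6.823574066162109) ang 103.09184484026846 69
scene L disc [ 0.4522 -0.0714] r 0.0739 mec 452.0202941894531 -71.43314361572266 74.39956665039062
   handle [ 0.4556 -0.073 ] ((456.1993103027344, -72.66653442382812), (46.147216796875, 24.728511810302734), 74.40975189208984) ang 76.95409048459459 120
scene S disc [ 0.4472 -0.3186] r 0.0591 mec 447.1782531738281 -318.84661865234375 59.50554656982422
   handle [ 0.4508 -0.3191] ((451.61767578125, -318.8758850097656), (22.23295021057129, 39.26510238647461), 11.518394470214844) ang 106.87935279034627 103
```

Run:
```python
import cv2
im=cv2.imread('pics/top0.png')
cv2.imwrite('pics/rack_t.png',cv2.resize(im[145:230,95:205],None,fx=7,fy=7,interpolation=cv2.INTER_CUBIC))
im=cv2.imread('pics/scene0.png')
cv2.imwrite('pics/rack_s.png',cv2.resize(im[110:205,300:410],None,fx=6,fy=6,interpolation=cv2.INTER_CUBIC))
```

```text
(no output)
```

View pics/rack_t.png

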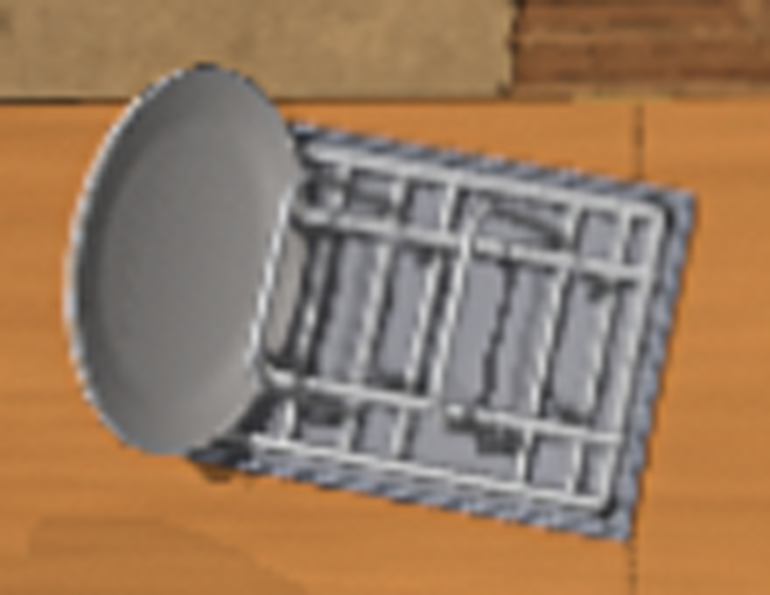

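View pics/rack_s.png

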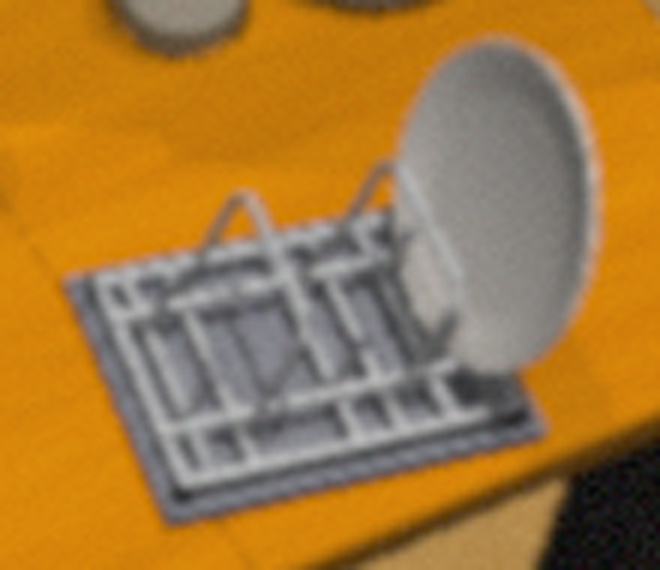

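Run:
```python
from h import *
ct=imaging.get_calibration("top");cs=imaging.get_calibration("scene")
T=np.array([(692,195),(625,540),(295,120)])/7+[95,145]
S=np.array([(65,278),(172,522),(545,430)])/6+[300,110]
S=S[[1,0,2]]
for z in (0,.006,.01):
    a=onplane(ct,T,z)[:,:2]; b=onplane(cs,S,z)[:,:2]
    for n,p in(("top",a),("scene",b)):
        e=p[0]-p[1]; m=(p[0]+p[1])/2; u=np.array([-e[1],e[0]])/np.linalg.norm(e); s=p[2]-p[0]
        print(z,n,np.round(p,3).tolist(),"width",np.linalg.norm(e).round(4),"mid",m.round(4),"ang",np.degrees(np.arctan2(u[1],u[0])).round(1),"side ang",np.degrees(np.arctan2(s[1],s[0])).round(1),np.linalg.norm(s).round(4),"org",(m+.097*u).round(4))
```

```text
0 top [[0.495, 0.106], [0.348, 0.132], [0.529, 0.279]] width 0.1493 mid [0.4218 0.119 ] ang 79.9 side ang 78.9 0.1769 org [0.4388 0.2145]
0 scene [[0.494, 0.11], [0.344, 0.136], [0.527, 0.3]] width 0.1524 mid [0.4193 0.1233] ang 80.1 side ang 80.1 0.1932 org [0.436  0.2188]
0.006 top [[0.494, 0.105], [0.348, 0.131], [0.528, 0.278]] width 0.1486 mid [0.4211 0.118 ] ang 79.9 side ang 78.9 0.1759 org [0.438  0.2135]
0.006 scene [[0.497, 0.107], [0.348, 0.134], [0.53, 0.297]] width 0.1515 mid [0.4228 0.1205] ang 80.1 side ang 80.1 0.1921 org [0.4395 0.2161]
0.01 top [[0.494, 0.104], [0.348, 0.13], [0.527, 0.277]] width 0.1481 mid [0.4206 0.1174] ang 79.9 side ang 78.9 0.1753 org [0.4376 0.2129]
0.01 scene [[0.499, 0.106], [0.351, 0.132], [0.532, 0.294]] width 0.1509 mid [0.4251 0.1187] ang 80.1 side ang 80.1 0.1914 org [0.4418 0.2142]
```

```bash
cat >> h.py <<'E'
RO=np.array([0.438,0.215]);RA=np.radians(80)
def r2w(p):
    p=np.atleast_2d(p)/1000.; u=np.array([np.cos(RA),np.sin(RA)]);v=np.array([-u[1],u[0]])
    return np.c_[RO+p[:,:1]*u+p[:,1:2]*v,p[:,2]]
def w2r(P):
    P=np.atleast_2d(P); u=np.array([np.cos(RA),np.sin(RA)]);v=np.array([-u[1],u[0]]);d=P[:,:2]-RO
    return np.c_[d@u,d@v,P[:,2]]*1000
S15,C15=np.sin(np.radians(15)),np.cos(np.radians(15))
def wires():
    L=[]
    for y in(-35,35): L.append([(-95,y,25),(95,y,25)])
    for sx in(-45,30):
        for y in(-28,28): x=sx-11.9; L.append([(x,y,25),(x+22*S15,y,25+22*C15)])
        x=sx+11.9; t=(x+75*S15,25+75*C15); L.append([(x,-44,25),(t[0],-44,t[1]),(t[0],44,t[1]),(x,44,25)])
    L.append([(-97,-75,6),(97,-75,6),(97,75,6),(-97,75,6),(-97,-75,6)])
    return L
def over(im,c,f,box=None,k=5):
    im=im.copy(); im=cv2.resize(im,None,fx=k,fy=k,interpolation=cv2.INTER_CUBIC)
    for l in wires():
        p=(proj(c,r2w(np.array(l,float)))+.5)*k-.5
        cv2.polylines(im,[p.astype(int)],False,(0,0,255),1)
    a,b,e,g=[v*k for v in box]; cv2.imwrite(f"pics/{f}.png",im[b:g,a:e])
E
python3 - <<'E'
from h import *
over(cv2.imread('pics/top0.png'),imaging.get_calibration("top"),"ov_t",(95,145,205,230),7)
over(cv2.imread('pics/scene0.png'),imaging.get_calibration("scene"),"ov_s",(300,110,410,205),6)
E
```

```text
(no output)
```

View pics/ov_t.png

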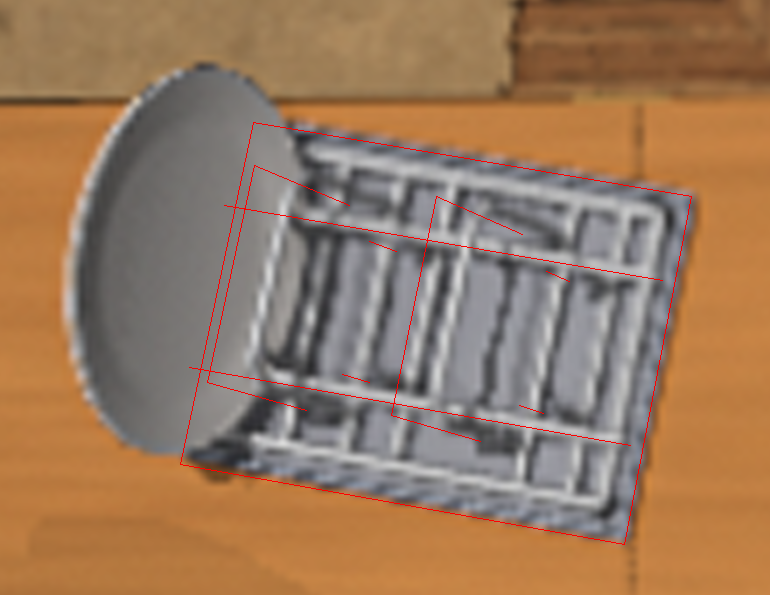

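View pics/ov_s.png

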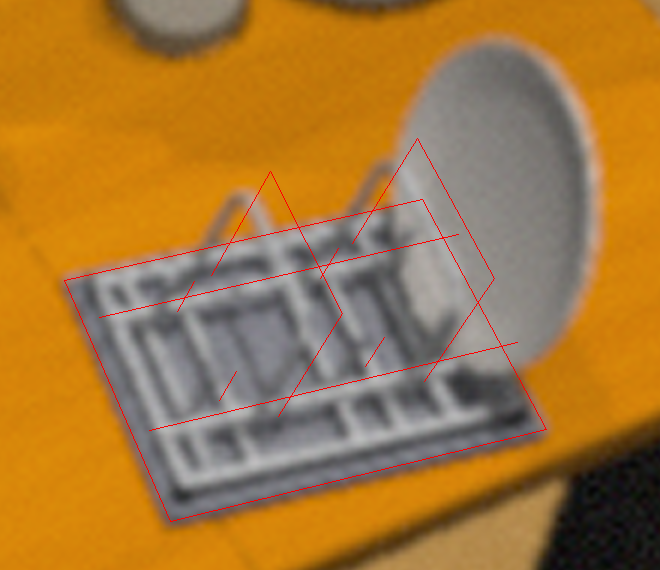

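Run:
```python
from h import *
ct=imaging.get_calibration("top");cs=imaging.get_calibration("scene")
def tri(a,b):
    c1,d1=ray(ct,a);c2,d2=ray(cs,b);d1=d1[0];d2=d2[0]
    s=np.linalg.lstsq(np.c_[d1,-d2],c2-c1,rcond=None)[0]
    p,q=c1+s[0]*d1,c2+s[1]*d2; return (p+q)/2,np.linalg.norm(p-q)
for a,b in [((435,405),(243,192)),((258,365),(388,165))]:
    p,e=tri(np.array(a)/7+[95,145],np.array(b)/6+[300,110]); print(w2r(p).round(1),e)
# plate: extremes
```

```text
[[-29.1  37.4  92.7]] 0.0016277578768317095
[[43.5 34.1 93. ]] 0.0012365878143047026
```

Run:
```python
from h import *
s,R=state()
c=imaging.get_calibration("wrist"); Rc=np.array(c["R"]);C=-Rc.T@np.array(c["t"])
print("cam in tool (mm)",(R.T@(C-s["position"])*1000).round(1)); print("view dir in tool",(R.T@Rc[2]).round(3),"img right in tool",(R.T@Rc[0]).round(3))
for n in("top","scene"):
    c=imaging.get_calibration(n);print(n,(-np.array(c["R"]).T@np.array(c["t"])).round(3))
```

```text
t 0.15 pos [0.1809 0.598  0.2388] F [-0.5 -0.2 -0.2] w 0.0855 
jp [-1.32  0.42 -0.01  1.61  0.    1.11 -0.05]
[[ 0.29  -0.    -0.957]
 [ 0.957 -0.001  0.29 ]
 [-0.001 -1.    -0.   ]]
cam in tool (mm) [-1.000e-01 -1.343e+02  7.380e+01]
view dir in tool [ 0.     0.957 -0.29 ] img right in tool [ 1.    -0.     0.001]
top [ 0.283 -0.066  1.169]
scene [ 1.034 -0.358  1.056]
```

Call:
{"name": "servo_tool", "arguments": {
  "rows": "-39 0 -40 0.16; -78 0 -81 0.32; -117 0 -121 0.48; -156 0 -162 0.64; -195 0 -202 0.8"
}}

```text
clock: 0.78
position: [0.3185, 0.3513, 0.2393]
orientation: [-1.539, -0.37, 0.37]
wrist_force: [0.3, 0.7, 0.1]
width: 0.0854
```

```bash
cat >> h.py <<'E'
def plan(target,yaw=None):
    "mm shift in tool axes & twist from measured pose"
    s,R=state(); d=R.T@(np.array(target)-s["position"])*1000
    y=np.degrees(np.arctan2(R[1,0],R[0,0])); tw=None if yaw is None else -np.radians((yaw-y+180)%360-180)
    print("yaw",round(y,1),"shift",d.round(1),"twist",None if tw is None else round(tw,3))
E
python3 -c "
from h import *
plan(r2w([-60,0,225])[0],-10)"
```

```text
t 0.78 pos [0.3185 0.3513 0.2393] F [0.3 0.7 0.1] w 0.0854 
jp [-1.11  0.15  0.23  1.98 -0.04  1.02 -0.39]
[[ 0.891 -0.    -0.454]
 [ 0.454  0.     0.891]
 [-0.    -1.     0.   ]]
yaw 27.0 shift [   8.4   14.2 -223.6] twist 0.646
```

Call:
{"name": "servo_tool", "arguments": {
  "rows": "2 3 -55 0.16; 4 6 -110 0.32; 6 10 -165 0.48; 8 14 -223 0.645; 8 14 -223 0.645"
}}

```text
clock: 1.4
position: [0.4286, 0.1551, 0.2252]
orientation: [-1.567, 0.138, -0.139]
wrist_force: [-0.4, 1.5, -0.3]
width: 0.0857
```

```bash
python3 -c "
from h import *
state()
im,c=snap('wrist','w1'); cv2.imwrite('pics/w1b.png',cv2.resize(im[:,:,::-1],None,fx=1.55,fy=1.55,interpolation=cv2.INTER_CUBIC))
over(im[:,:,::-1],c,'w1o',(0,0,512,384),1)
cv2.imwrite('pics/w1o.png',cv2.resize(cv2.imread('pics/w1o.png'),None,fx=1.55,fy=1.55))
"
```

```text
t 1.4 pos [0.4286 0.1551 0.2252] F [-0.4  1.5 -0.3] w 0.0857 
jp [-0.86  0.13  0.48  2.05 -0.07  0.98 -0.51]
[[ 0.984  0.     0.175]
 [-0.175 -0.001  0.984]
 [ 0.    -1.    -0.001]]
```

View pics/w1b.png

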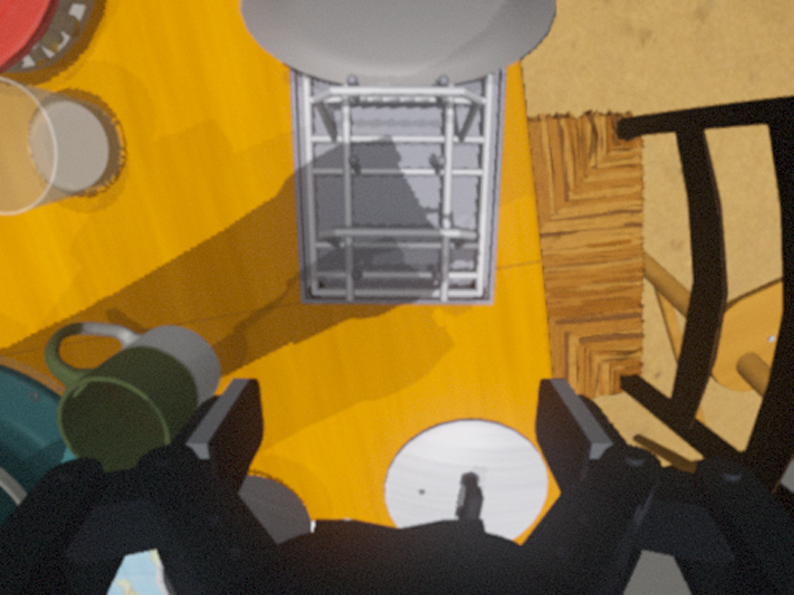

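View pics/w1o.png

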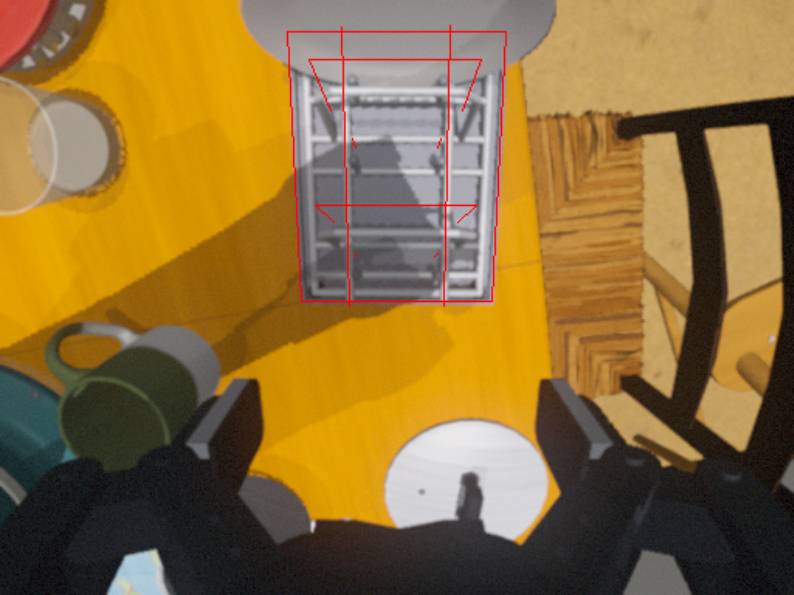

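```bash
python3 -c "
from h import *
c=imaging.get_calibration('wrist')
im=cv2.imread('pics/w1.png')
cv2.imwrite('pics/w1z.png',cv2.resize(im[35:205,175:340],None,fx=4.5,fy=3.5,interpolation=cv2.INTER_CUBIC))
for nm,uv,z in [('fhoop',(400,236),97),('fhoop L',(335,234),97),('fhoop R',(475,237),97),('mhoop',(400,92),97),('ftineL',(357,272),46),('ftineR',(440,275),46),('mtineL',(355,160),46),('mtineR',(437,160),46),('railL',(349,295),25),('railR',(443,295),25)]:
    print(nm,w2r(onplane(c,np.array(uv)/1.55,z/1000)).round(1))
"
```

```text
fhoop [[-28.5  -0.8  97. ]]
fhoop L [[-27.4  35.6  97. ]]
fhoop R [[-28.8 -42.8  97. ]]
mhoop [[47.3 -0.4 97. ]]
ftineL [[-61.8  28.3  46. ]]
ftineR [[-63.7 -28.5  46. ]]
mtineL [[12.2 28.1 46. ]]
mtineR [[ 12.4 -24.5  46. ]]
railL [[-84.4  36.4  25. ]]
railR [[-84.2 -33.   25. ]]
```

View pics/w1z.png

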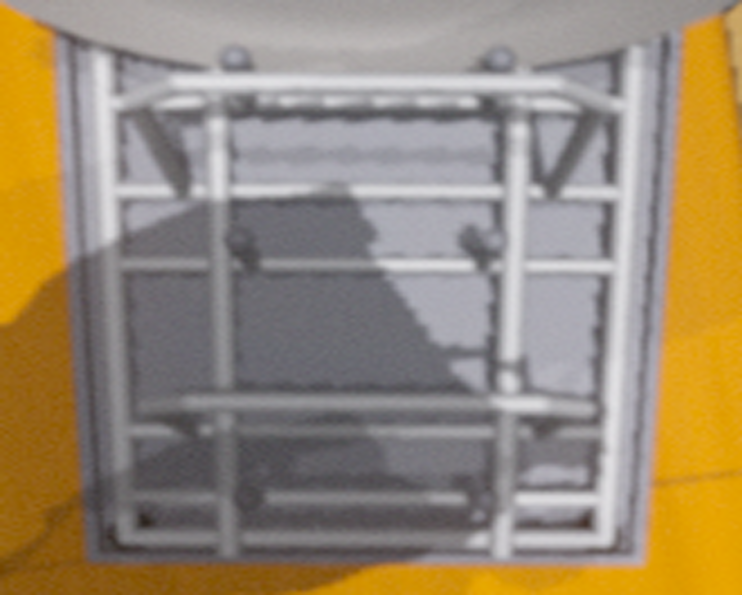

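```bash
sed -i 's/^RO=.*/RO=np.array([0.4357,0.2022]);RA=np.radians(80)/' h.py; sed -i 's/(-97,-75,6),(97,-75,6),(97,75,6),(-97,75,6),(-97,-75,6)/(-84,-75,6),(110,-75,6),(110,75,6),(-84,75,6),(-84,-75,6)/' h.py; python3 -c "
from h import *
plan([.4555,-.0587,.10],-14.5)"
```

```text
t 1.45 pos [0.4278 0.1573 0.2252] F [ 0.8 -0.4 -0.1] w 0.0853 
jp [-0.86  0.13  0.48  2.05 -0.07  0.98 -0.51]
[[ 0.985 -0.     0.17 ]
 [-0.17  -0.     0.985]
 [-0.    -1.    -0.   ]]
yaw -9.8 shift [  64.1  125.3 -208. ] twist 0.082
```

Call:
{"name": "servo_tool", "arguments": {
  "rows": "14 10 -52 0.02; 28 40 -104 0.04; 44 75 -156 0.06; 64 110 -208 0.08; 64 125 -208 0.08",
  "gripper": 0.6
}}

```text
clock: 2.08
position: [0.4553, -0.0595, 0.0989]
orientation: [-1.563, 0.198, -0.196]
wrist_force: [0.7, 0.5, 0.2]
width: 0.0514
```

```bash
python3 -c "
from h import *
plan([.4555,-.0587,.024],-14.5)
im,c=snap('wrist','w2')
im,c=snap('scene','s2')
hsv=0
"
```

```text
t 2.08 pos [ 0.4553 -0.0595  0.0989] F [0.7 0.5 0.2] w 0.0514 
jp [-0.43  0.38  0.57  2.15 -0.31  0.7   0.11]
[[ 0.969 -0.001  0.248]
 [-0.248 -0.001  0.969]
 [-0.001 -1.    -0.001]]
yaw -14.4 shift [ 0.1 74.9  0.9] twist 0.003
```

View pics/w2.png

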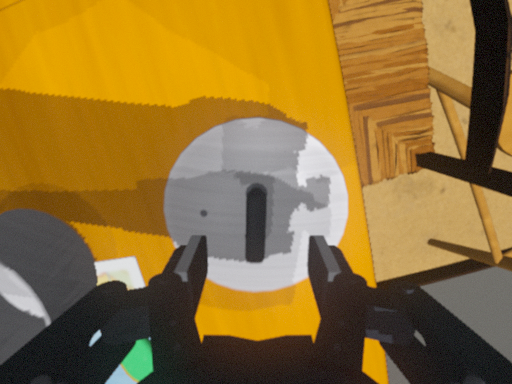

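Call:
{"name": "servo_tool", "arguments": {
  "rows": "0 25 0 0; 0 50 0 0; 0 65 0 0; 0 75 0 0; 0 75 0 0"
}}

```text
clock: 2.8
position: [0.4557, -0.0569, 0.0253]
orientation: [-1.562, 0.195, -0.194]
wrist_force: [-0.1, -1.4, 0.3]
width: 0.051
```

Call:
{"name": "servo_tool", "arguments": {
  "rows": "0 0 0 0; 0 0 0 0; 0 0 0 0; 0 0 0 0; 0 0 0 0",
  "gripper": 0,
  "force": 25
}}

```text
clock: 3.42
position: [0.456, -0.0571, 0.0259]
orientation: [-1.562, 0.194, -0.196]
wrist_force: [-2.2, 0.4, 7.7]
width: 0.0136
```

Call:
{"name": "servo_tool", "arguments": {
  "rows": "0 -15 0 0; 0 -35 0 0; 0 -60 0 0; 0 -90 0 0; 0 -90 0 0"
}}

```text
clock: 4.05
position: [0.4567, -0.0571, 0.1176]
orientation: [-1.561, 0.192, -0.197]
wrist_force: [-0.4, 0.8, -1.8]
width: 0.0139
```

```bash
python3 -c "
from h import *
state()
im,c=snap('scene','s3')
cv2.imwrite('pics/s3z.png',cv2.resize(im[100:290,180:400,::-1],None,fx=3.5,fy=3.1,interpolation=cv2.INTER_CUBIC))
im,c=snap('wrist','w3')
"
```

```text
t 4.05 pos [ 0.4567 -0.0571  0.1176] F [-0.4  0.8 -1.8] w 0.0139 
jp [-0.46  0.34  0.6   2.14 -0.29  0.74  0.09]
[[ 0.969  0.004  0.245]
 [-0.245  0.001  0.969]
 [ 0.003 -1.     0.002]]
```

View pics/s3z.png

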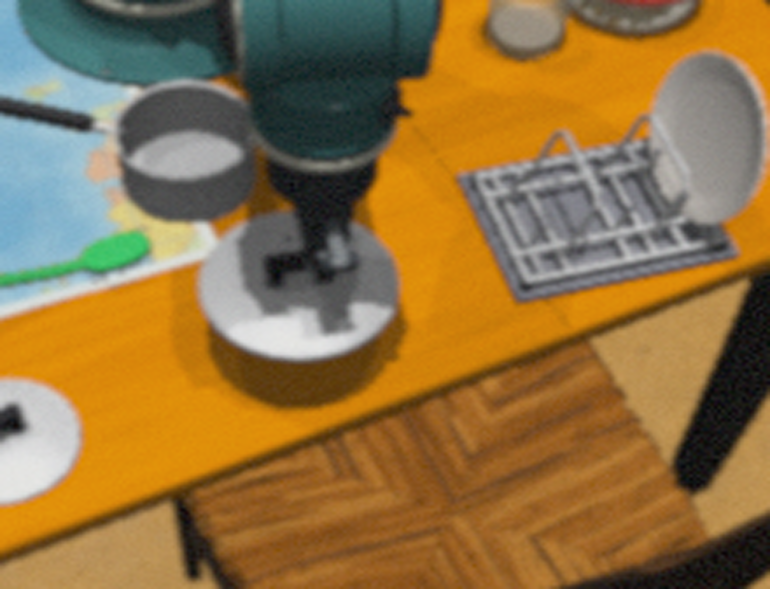

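View pics/w3.png

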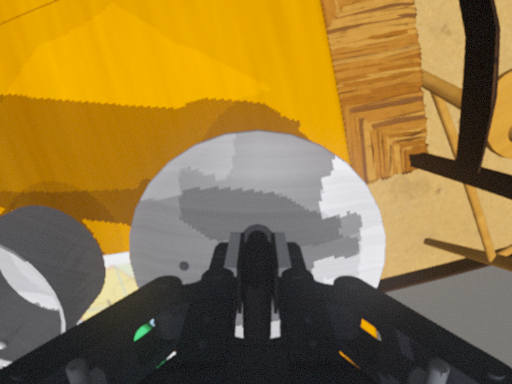

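```bash
python3 -c "
from h import *
ct=imaging.get_calibration('top');cs=imaging.get_calibration('scene')
for z in (.16,.167,.175,.18): print(z,w2r(onplane(ct,np.array([(68,290),(75,270),(205,65),(150,455)])/7+[95,145],z)).round(0).tolist())
for x in (110,115,120,125,130):
  for z in (160,170,180): print(x,z,((proj(cs,r2w([x,0,z]))-[300,110])*6).round(0),((proj(ct,r2w([x,0,z]))-[95,145])*7).round(0))
"
```

```text
0.16 [[112.0, 24.0, 160.0], [111.0, 16.0, 160.0], [79.0, -69.0, 160.0], [68.0, 78.0, 160.0]]
0.167 [[109.0, 24.0, 167.0], [108.0, 16.0, 167.0], [76.0, -67.0, 167.0], [65.0, 78.0, 167.0]]
0.175 [[106.0, 25.0, 175.0], [105.0, 17.0, 175.0], [73.0, -66.0, 175.0], [62.0, 79.0, 175.0]]
0.18 [[104.0, 25.0, 180.0], [103.0, 17.0, 180.0], [71.0, -65.0, 180.0], [60.0, 79.0, 180.0]]
110 160 [[554.  99.]] [[ 86. 229.]]
110 170 [[559.  84.]] [[ 76. 225.]]
110 180 [[565.  68.]] [[ 67. 220.]]
115 160 [[564.  96.]] [[ 73. 227.]]
115 170 [[569.  81.]] [[ 64. 223.]]
115 180 [[575.  66.]] [[ 54. 218.]]
120 160 [[574.  94.]] [[ 61. 225.]]
120 170 [[579.  79.]] [[ 51. 220.]]
120 180 [[585.  64.]] [[ 41. 216.]]
125 160 [[584.  92.]] [[ 48. 223.]]
125 170 [[590.  77.]] [[ 38. 218.]]
125 180 [[595.  62.]] [[ 28. 214.]]
130 160 [[594.  90.]] [[ 36. 220.]]
130 170 [[600.  75.]] [[ 26. 216.]]
130 180 [[605.  59.]] [[ 16. 211.]]
```

```bash
python3 -c "
from h import *
plan(r2w([-55,0,155])[0],-10)"
```

```text
t 4.15 pos [ 0.4556 -0.0569  0.1155] F [ 0.9  0.2 -2.7] w 0.0138 
jp [-0.46  0.35  0.6   2.14 -0.29  0.73  0.09]
[[ 0.97   0.001  0.245]
 [-0.245  0.     0.97 ]
 [ 0.    -1.     0.   ]]
yaw -14.2 shift [-78.7 -39.4 191.5] twist -0.073
```

Call:
{"name": "servo_tool", "arguments": {
  "rows": "-15 -30 38 -0.015; -30 -40 84 -0.03; -50 -40 130 -0.05; -70 -40 170 -0.07; -79 -40 192 -0.073",
  "force": 30
}}

```text
clock: 4.78
position: [0.425, 0.1503, 0.1545]
orientation: [-1.567, 0.136, -0.134]
wrist_force: [-0.3, 0.9, -2.1]
width: 0.0134
```

Call:
{"name": "servo_tool", "arguments": {
  "rows": "0 5 0 0; 0 12 0 0; 0 20 0 0; 0 27 0 0; 0 32 0 0"
}}

```text
clock: 5.4
position: [0.4261, 0.148, 0.1227]
orientation: [-1.567, 0.138, -0.138]
wrist_force: [-2.0, -2.3, 2.9]
width: 0.0135
```

```bash
python3 -c "
from h import *
s,R=state(); print(w2r(s['position']))
im,c=snap('scene','s4')
cv2.imwrite('pics/s4z.png',cv2.resize(im[60:220,240:420,::-1],None,fx=4,fy=3.7,interpolation=cv2.INTER_CUBIC))
"
```

```text
t 5.4 pos [0.4261 0.148  0.1227] F [-2.  -2.3  2.9] w 0.0135 
jp [-0.85  0.3   0.51  2.15 -0.22  0.74 -0.37]
[[ 0.985 -0.     0.175]
 [-0.175 -0.     0.985]
 [-0.    -1.    -0.001]]
[[-5.50558685e+01  3.58685348e-03  1.22718666e+02]]
```

View pics/s4z.png

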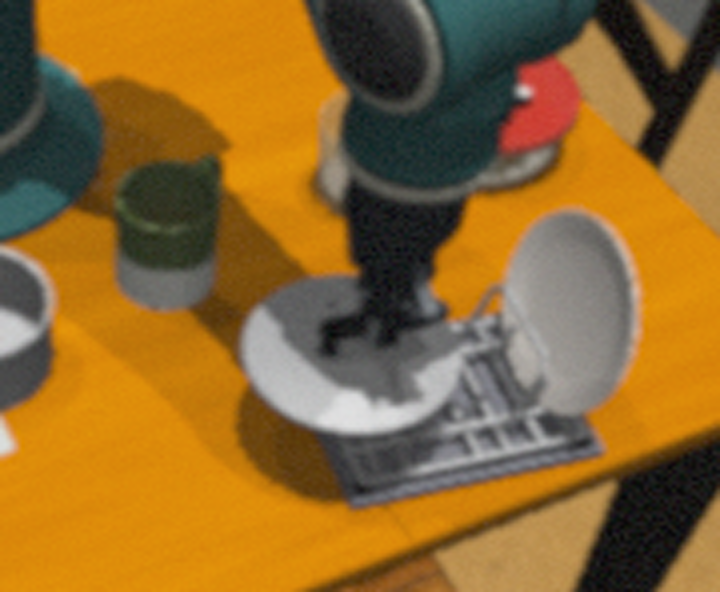

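Contact begins (upward force ~5 N), with the lid still flat. Continue lowering slowly.

Call:
{"name": "servo_tool", "arguments": {
  "rows": "0 3 0 0; 0 6 0 0; 0 9 0 0; 0 12 0 0; 0 12 0 0"
}}

```text
clock: 6.08
position: [0.4266, 0.1469, 0.1116]
orientation: [-1.567, 0.138, -0.139]
wrist_force: [-2.1, -9.7, 9.1]
width: 0.0131
```

```bash
python3 -c "
from h import *
s,R=state(); print(w2r(s['position']))
im,c=snap('scene','s5')
cv2.imwrite('pics/s5z.png',cv2.resize(im[60:220,240:420,::-1],None,fx=4,fy=3.7,interpolation=cv2.INTER_CUBIC))
"
```

```text
t 6.08 pos [0.4266 0.1469 0.1116] F [-2.1 -9.7  9.1] w 0.0131 
jp [-0.84  0.33  0.51  2.16 -0.24  0.71 -0.35]
[[ 0.984  0.     0.176]
 [-0.176 -0.001  0.984]
 [ 0.    -1.    -0.001]]
[[-56.01836119  -0.62833974 111.58768131]]
```

View pics/s5z.png

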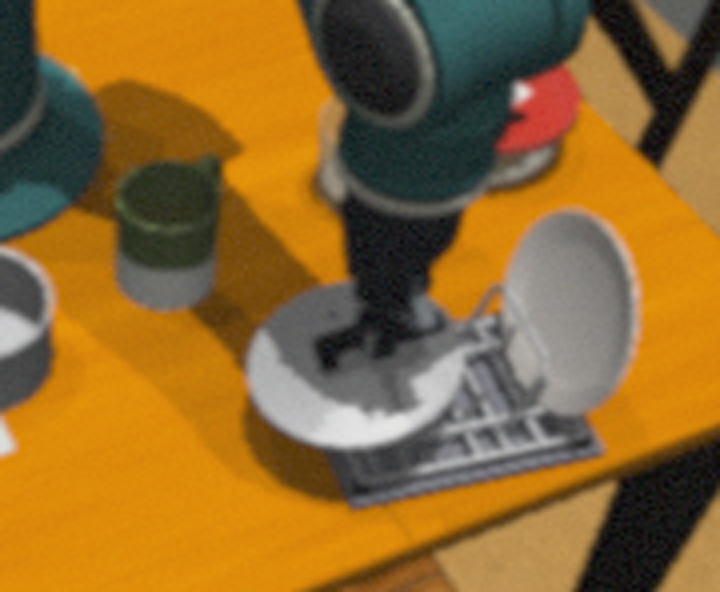

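Call:
{"name": "servo_tool", "arguments": {
  "rows": "0 3 0 0; 0 6 0 0; 0 9 0 0; 0 11 0 0; 0 12 0 0"
}}

```text
clock: 6.75
position: [0.4266, 0.1467, 0.0997]
orientation: [-1.567, 0.139, -0.139]
wrist_force: [-4.0, -15.7, 19.4]
width: 0.0135
```

```bash
python3 -c "
from h import *
s,R=state(); print(w2r(s['position']))
im,c=snap('scene','s6')
cv2.imwrite('pics/s6z.png',cv2.resize(im[60:220,240:420,::-1],None,fx=4,fy=3.7,interpolation=cv2.INTER_CUBIC))
"
```

```text
t 6.75 pos [0.4266 0.1467 0.0997] F [ -4.  -15.7  19.4] w 0.0135 
jp [-0.83  0.35  0.5   2.16 -0.26  0.69 -0.33]
[[ 0.984  0.     0.176]
 [-0.176 -0.001  0.984]
 [ 0.    -1.    -0.001]]
[[-56.19686427  -0.66312813  99.72579818]]
```

View pics/s6z.png

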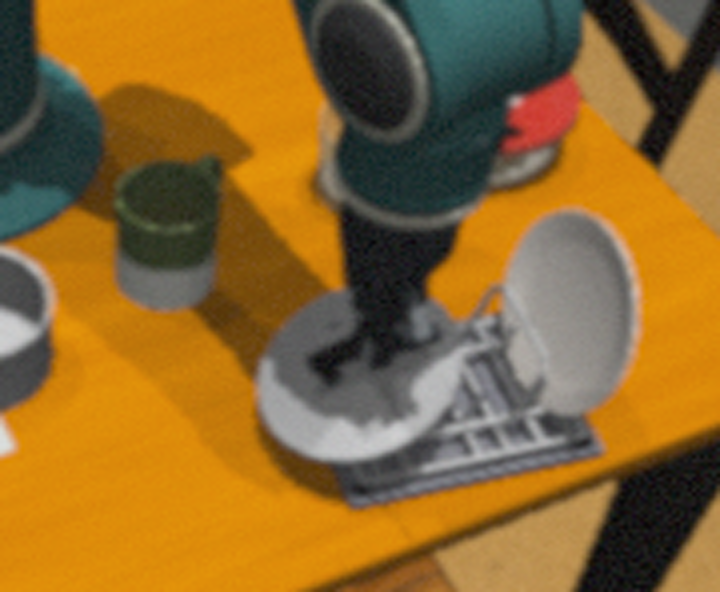

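Call:
{"name": "servo_tool", "arguments": {
  "rows": "0 -30 -3 0; 0 -65 0 0; 0 -95 20 0; 0 -95 60 0; 0 -95 93 0"
}}

```text
clock: 7.42
position: [0.4426, 0.2415, 0.1948]
orientation: [-1.565, 0.137, -0.137]
wrist_force: [-0.1, 0.2, -1.5]
width: 0.0136
```

```bash
python3 -c "
from h import *
s,R=state(); print(w2r(s['position']))
im,c=snap('scene','s7')
cv2.imwrite('pics/s7z.png',cv2.resize(im[40:200,240:420,::-1],None,fx=4,fy=3.7,interpolation=cv2.INTER_CUBIC))
im,c=snap('wrist','w7')
"
```

```text
t 7.42 pos [0.4426 0.2415 0.1948] F [-0.1  0.2 -1.5] w 0.0136 
jp [-0.99  0.28  0.51  1.97 -0.17  0.93 -0.58]
[[ 0.985  0.001  0.174]
 [-0.174  0.001  0.985]
 [ 0.001 -1.     0.001]]
[[3.99241850e+01 6.30886817e-02 1.94822443e+02]]
```

View pics/s7z.png

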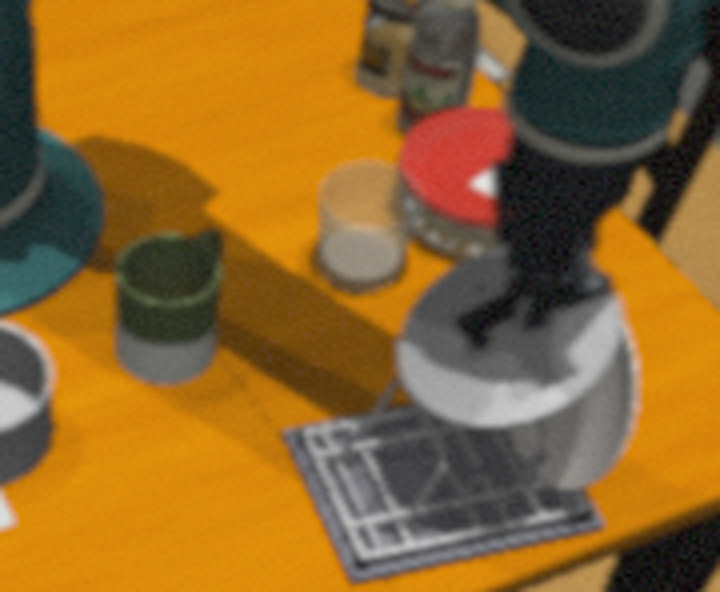

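View pics/w7.png

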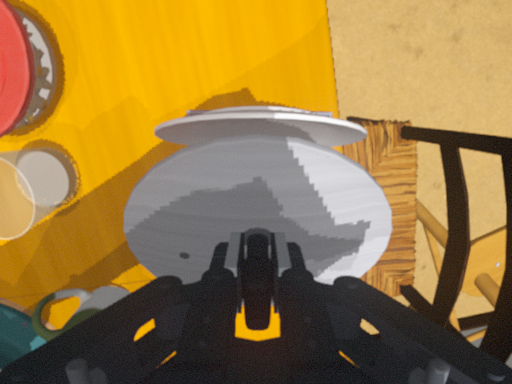

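Call:
{"name": "servo_tool", "arguments": {
  "rows": "0 15 0 0; 0 34 0 0; 0 35 -10 0; 0 35 -22 0; 0 35 -32 0"
}}

```text
clock: 8.15
position: [0.4369, 0.2071, 0.1598]
orientation: [-1.566, 0.138, -0.139]
wrist_force: [-0.4, -0.5, -2.1]
width: 0.0137
```

```bash
python3 -c "
from h import *
s,R=state(); print(w2r(s['position']))
im,c=snap('scene','s8')
cv2.imwrite('pics/s8z.png',cv2.resize(im[40:200,240:420,::-1],None,fx=4,fy=3.7,interpolation=cv2.INTER_CUBIC))
"
```

```text
t 8.15 pos [0.4369 0.2071 0.1598] F [-0.4 -0.5 -2.1] w 0.0137 
jp [-0.94  0.29  0.51  2.05 -0.19  0.84 -0.5 ]
[[ 0.985  0.001  0.175]
 [-0.175  0.     0.985]
 [ 0.001 -1.     0.001]]
[[  5.07844081  -0.36442984 159.8334465 ]]
```

View pics/s8z.png

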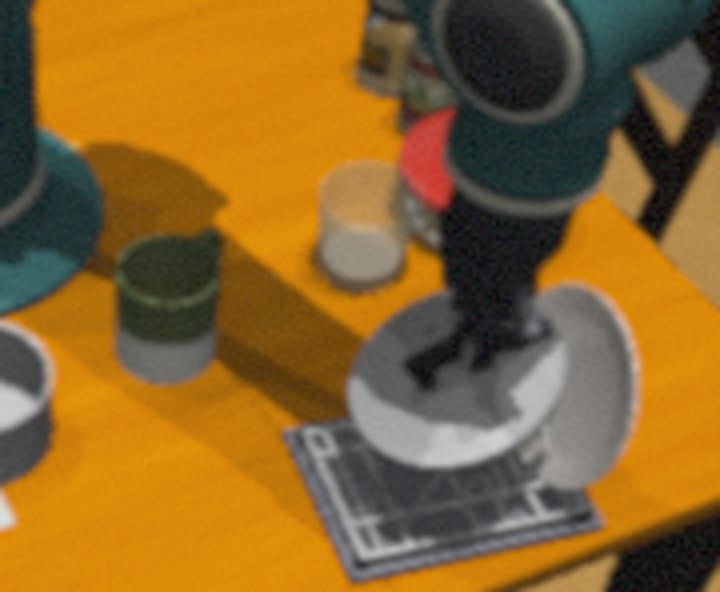

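```bash
cat >> h.py <<'E'
def lidpts(P,th,r,o,rho,h=5.):
    "P rack mm grasp point; returns rack-frame circle of top edge"
    a=np.linspace(0,2*np.pi,73); t=r*np.cos(a)-o; y=r*np.sin(a); n=-rho+h
    c,s=np.cos(np.radians(th)),np.sin(np.radians(th))
    return np.c_[P[0]+t*c-n*s,P[1]+y,P[2]+t*s+n*c]
def ovl(src,cam,cal,P,ths,r,o,rho,f,box,k=4):
    im=cv2.resize(cv2.imread(src),None,fx=k,fy=k,interpolation=cv2.INTER_CUBIC)
    col=[(0,0,255),(0,255,0),(255,0,0),(255,0,255)]
    for th,cc in zip(ths,col):
        p=(proj(cal,r2w(lidpts(P,th,r,o,rho)))+.5)*k-.5
        cv2.polylines(im,[p.astype(int)],True,cc,1)
    a,b,e,g=[v*k for v in box]; cv2.imwrite(f"pics/{f}.png",im[b:g,a:e])
E
python3 -c "
from h import *
s,R=state();P=w2r(s['position'])[0]+[0,0,11]
ovl('pics/s8.png','scene',imaging.get_calibration('scene'),P,[25,32,40],75,13,37,'o8',(240,40,420,190))
"
```

```text
t 8.2 pos [0.4368 0.2061 0.1598] F [ 0.4 -1.4 -2.3] w 0.0134 
jp [-0.94  0.29  0.51  2.05 -0.19  0.84 -0.5 ]
[[ 0.984  0.     0.176]
 [-0.176  0.     0.984]
 [ 0.    -1.     0.   ]]
```

View pics/o8.png

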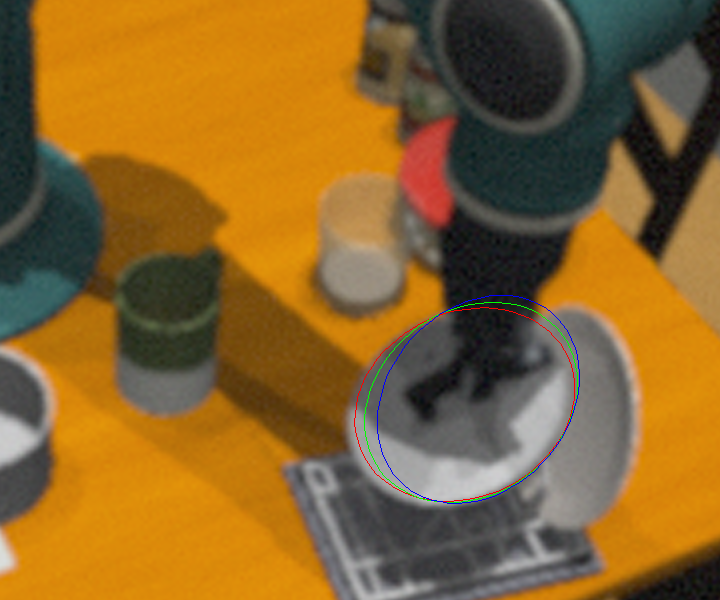

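Call:
{"name": "servo_tool", "arguments": {
  "rows": "0 -30 0 0; 0 -30 27 0; 0 -30 54 0; 0 -15 54 0; 0 -5 54 0",
  "force": 40
}}

```text
clock: 8.82
position: [0.446, 0.2615, 0.1633]
orientation: [-1.567, 0.138, -0.137]
wrist_force: [-1.7, -1.9, 8.0]
width: 0.0134
```

Call:
{"name": "servo_tool", "arguments": {
  "rows": "0 3 0 0; 0 6 0 0; 0 9 0 0; 0 11 0 0; 0 11 0 0"
}}

```text
clock: 9.45
position: [0.4462, 0.2612, 0.1532]
orientation: [-1.567, 0.138, -0.138]
wrist_force: [-2.5, -5.0, 4.0]
width: 0.0132
```

```bash
python3 -c "
from h import *
s,R=state();P=w2r(s['position'])[0]+[0,0,11];print(P)
snap('scene','s9')
ovl('pics/s9.png','scene',imaging.get_calibration('scene'),P,[35,45],75,18,37,'o9',(240,40,420,190))
"
```

```text
t 9.45 pos [0.4462 0.2612 0.1532] F [-2.5 -5.   4. ] w 0.0132 
jp [-0.98  0.36  0.48  1.97 -0.22  0.86 -0.57]
[[ 0.985 -0.     0.175]
 [-0.175 -0.     0.985]
 [-0.    -1.    -0.001]]
[ 5.99154251e+01 -9.22065236e-02  1.64166380e+02]
```

View pics/o9.png

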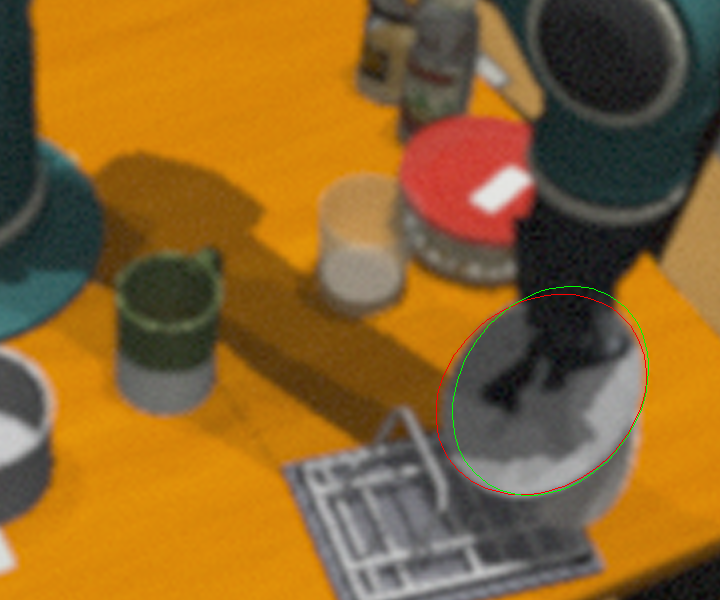

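Call:
{"name": "servo_tool", "arguments": {
  "rows": "0 0 -15 0; 0 0 -28 0; 0 0 -40 0; 0 0 -50 0; 0 0 -60 0"
}}

```text
clock: 10.12
position: [0.4359, 0.2024, 0.1536]
orientation: [-1.565, 0.137, -0.138]
wrist_force: [0.8, 5.9, -1.2]
width: 0.0137
```

```bash
python3 -c "
from h import *
s,R=state();P=w2r(s['position'])[0]+[0,0,11];print(P)
snap('scene','s10')
ovl('pics/s10.png','scene',imaging.get_calibration('scene'),P,[40,50,60],75,18,37,'o10',(240,40,420,190))
"
```

```text
t 10.12 pos [0.4359 0.2024 0.1536] F [ 0.8  5.9 -1.2] w 0.0137 
jp [-0.93  0.3   0.5   2.06 -0.19  0.83 -0.49]
[[ 0.985  0.001  0.174]
 [-0.174  0.001  0.985]
 [ 0.001 -1.     0.001]]
[ 2.48288127e-01 -1.34914639e-01  1.64563336e+02]
```

View pics/o10.png

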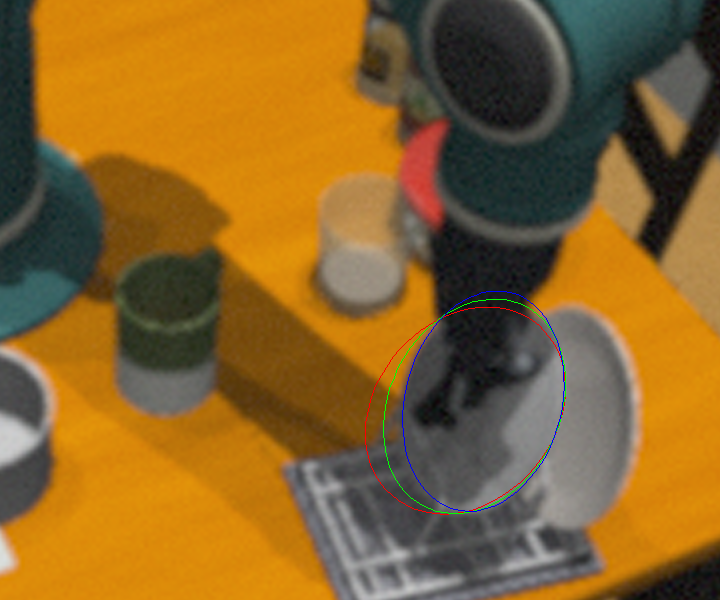

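Call:
{"name": "servo_tool", "arguments": {
  "rows": "0 0 -6 0; 0 0 -12 0; 0 0 -18 0; 0 0 -22 0; 0 0 -22 0"
}}

```text
clock: 10.8
position: [0.432, 0.1809, 0.1534]
orientation: [-1.566, 0.137, -0.138]
wrist_force: [0.8, 3.1, -2.8]
width: 0.0132
```

```bash
python3 -c "
from h import *
s,R=state();P=w2r(s['position'])[0]+[0,0,11];print(P)
snap('scene','s11')
ovl('pics/s11.png','scene',imaging.get_calibration('scene'),P,[60,68,75],75,18,37,'o11',(240,40,420,190))
"
```

```text
t 10.8 pos [0.432  0.1809 0.1534] F [ 0.8  3.1 -2.8] w 0.0132 
jp [-0.91  0.28  0.52  2.09 -0.19  0.82 -0.46]
[[ 0.985  0.     0.174]
 [-0.174  0.     0.985]
 [ 0.    -1.     0.   ]]
[-2.16355145e+01 -2.77681723e-02  1.64384752e+02]
```

View pics/o11.png

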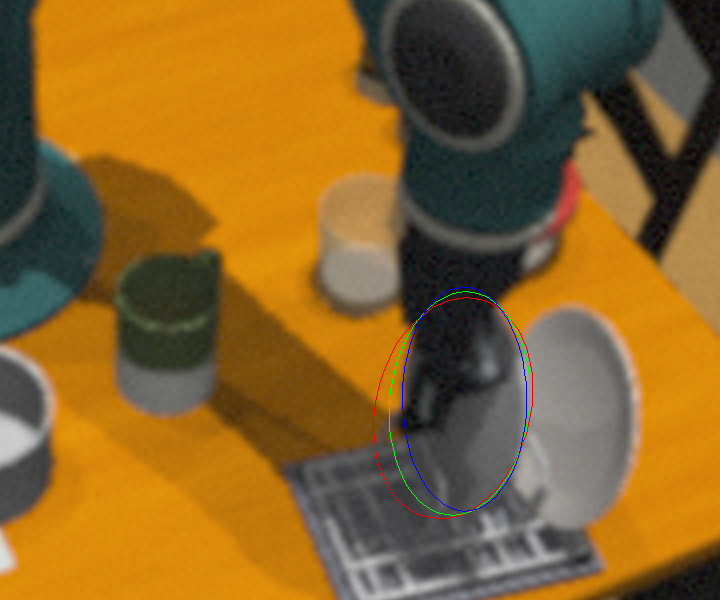

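Call:
{"name": "servo_tool", "arguments": {
  "rows": "0 -15 4 0; 0 -32 9 0; 0 -42 25 0; 0 -42 48 0; 0 -42 65 0",
  "force": 60
}}

```text
clock: 11.48
position: [0.4431, 0.247, 0.1948]
orientation: [-1.567, 0.137, -0.136]
wrist_force: [-0.1, -0.6, -1.8]
width: 0.0126
```

```bash
python3 -c "
from h import *
s,R=state();P=w2r(s['position'])[0]+[0,0,11];print(P)
snap('scene','s12'); snap('wrist','w12');snap('top','t12')
ovl('pics/s12.png','scene',imaging.get_calibration('scene'),P,[70,75,80],75,18,37,'o12',(240,20,420,170))
ovl('pics/w12.png','wrist',imaging.get_calibration('wrist'),P,[70,75,80],75,18,37,'ow12',(0,0,512,384),1)
"
```

```text
t 11.47 pos [0.4431 0.247  0.1948] F [-0.1 -0.6 -1.8] w 0.0126 
jp [-0.99  0.28  0.5   1.96 -0.17  0.94 -0.59]
[[ 0.985 -0.     0.173]
 [-0.173 -0.     0.985]
 [-0.    -1.    -0.   ]]
[ 45.37839288   0.45137814 205.84540473]
```

View pics/o12.png

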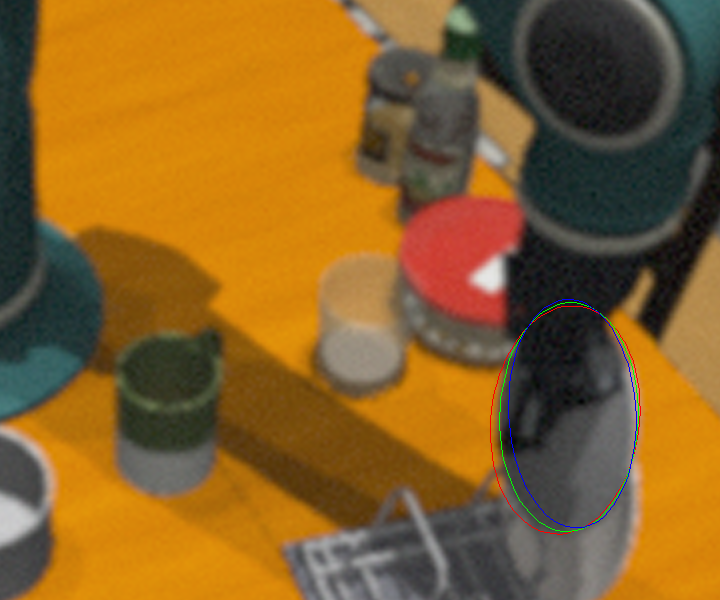

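View pics/ow12.png

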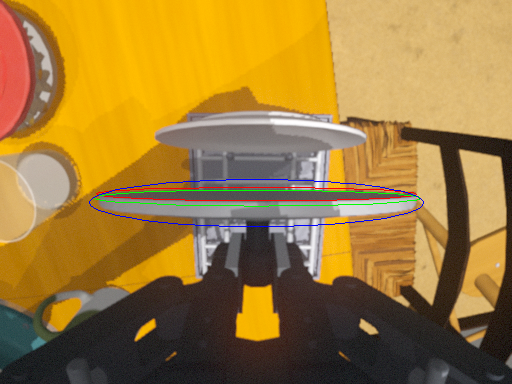

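Call:
{"name": "servo_tool", "arguments": {
  "rows": "0 4 -10 0; 0 20 -13 0; 0 36 -15 0; 0 50 -19 0; 0 60 -22 0"
}}

```text
clock: 12.25
position: [0.4392, 0.2227, 0.1341]
orientation: [-1.567, 0.138, -0.137]
wrist_force: [-0.4, 0.6, -1.4]
width: 0.0129
```

```bash
python3 -c "
from h import *
s,R=state();P=w2r(s['position'])[0]+[0,0,11];print(P)
snap('scene','s13'); snap('wrist','w13')
ovl('pics/s13.png','scene',imaging.get_calibration('scene'),P,[77],75,18,37,'o13',(260,50,420,200))
"
```

```text
t 12.25 pos [0.4392 0.2227 0.1341] F [-0.4  0.6 -1.4] w 0.0129 
jp [-0.94  0.35  0.48  2.04 -0.22  0.8  -0.5 ]
[[ 0.985 -0.001  0.174]
 [-0.174 -0.001  0.985]
 [-0.001 -1.    -0.001]]
[2.07915702e+01 1.18120887e-01 1.45104749e+02]
```

View pics/o13.png

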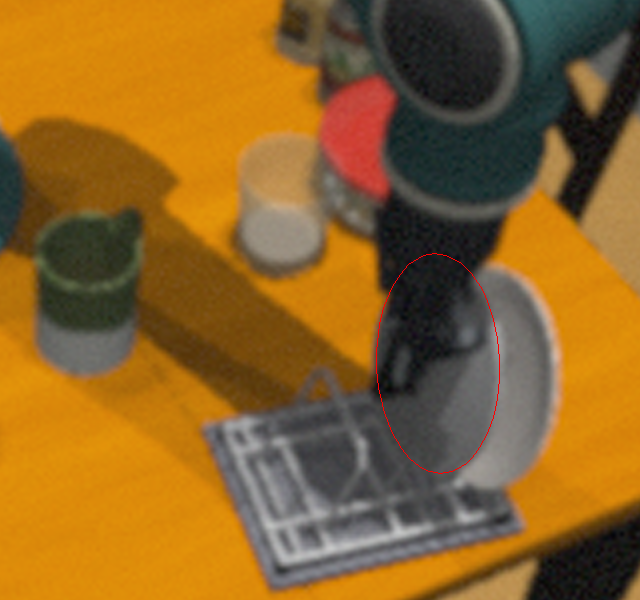

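View pics/w13.png

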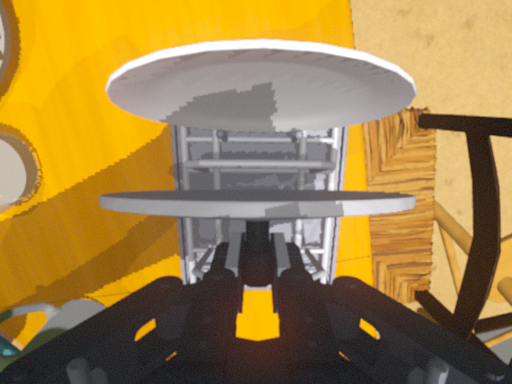

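Call:
{"name": "servo_tool", "arguments": {
  "rows": "0 7 -1 0; 0 13 -2 0; 0 19 -3 0; 0 24 -4 0; 0 28 -5 0"
}}

```text
clock: 12.98
position: [0.4387, 0.2184, 0.1071]
orientation: [-1.566, 0.137, -0.138]
wrist_force: [0.8, 1.7, -0.8]
width: 0.0126
```

Call:
{"name": "servo_tool", "arguments": {
  "rows": "0 1 0 0; 0 2 0 0; 0 3 0 0; 0 4 0 0; 0 4 0 0"
}}

```text
clock: 13.6
position: [0.4396, 0.2186, 0.1047]
orientation: [-1.565, 0.136, -0.139]
wrist_force: [-4.1, -3.1, 27.1]
width: 0.0128
```

```bash
python3 -c "
from h import *
s,R=state();P=w2r(s['position'])[0]+[0,0,11];print(P)
snap('scene','s14'); snap('wrist','w14')
ovl('pics/s14.png','scene',imaging.get_calibration('scene'),P,[77],75,18,37,'o14',(260,50,420,200))
"
```

```text
t 13.6 pos [0.4396 0.2186 0.1047] F [-4.1 -3.1 27.1] w 0.0128 
jp [-0.91  0.4   0.46  2.07 -0.26  0.73 -0.46]
[[ 0.985  0.002  0.174]
 [-0.174  0.001  0.985]
 [ 0.001 -1.     0.002]]
[ 16.80005706  -0.98063091 115.74552997]
```

View pics/o14.png

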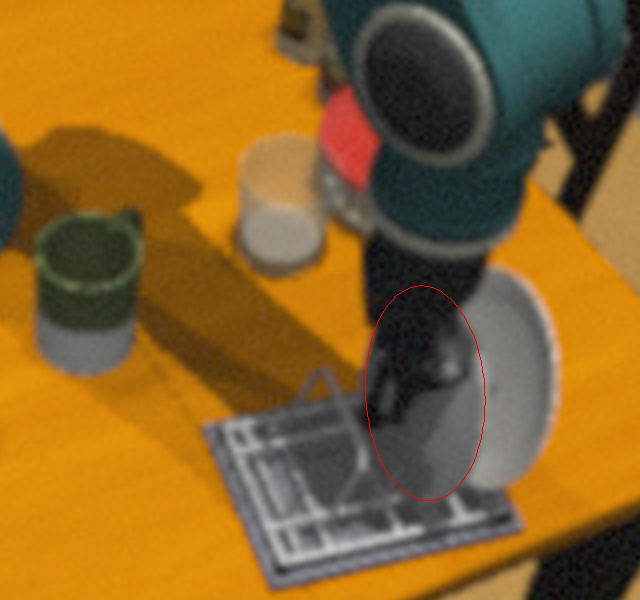

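View pics/w14.png

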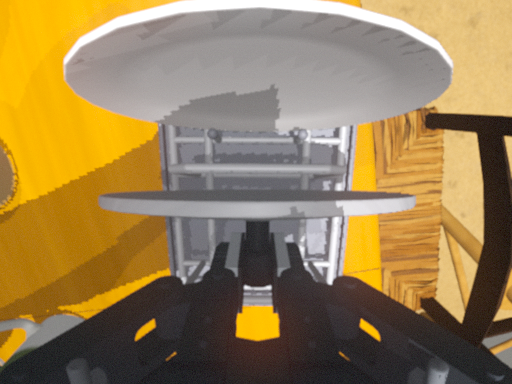

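Call:
{"name": "servo_tool", "arguments": {
  "rows": "0 -2 0 0; 0 -2 2 0; 0 -2 4 0; 0 -2 6 0; 0 -2 8 0",
  "force": 25
}}

```text
clock: 14.32
position: [0.4404, 0.2253, 0.1055]
orientation: [-1.567, 0.138, -0.138]
wrist_force: [-0.3, -9.5, 11.4]
width: 0.0129
```

```bash
python3 -c "
from h import *
s,R=state();P=w2r(s['position'])[0]+[0,0,11];print(P)
snap('wrist','w15');im,c=snap('scene','s15')
cv2.imwrite('pics/s15z.png',cv2.resize(im[50:200,260:420,::-1],None,fx=4,fy=4,interpolation=cv2.INTER_CUBIC))
"
```

```text
t 14.32 pos [0.4404 0.2253 0.1055] F [-0.3 -9.5 11.4] w 0.0129 
jp [-0.92  0.4   0.46  2.06 -0.26  0.74 -0.47]
[[ 0.985  0.     0.175]
 [-0.175 -0.001  0.985]
 [ 0.    -1.    -0.001]]
[ 23.54512997  -0.57594664 116.5125453 ]
```

View pics/w15.png

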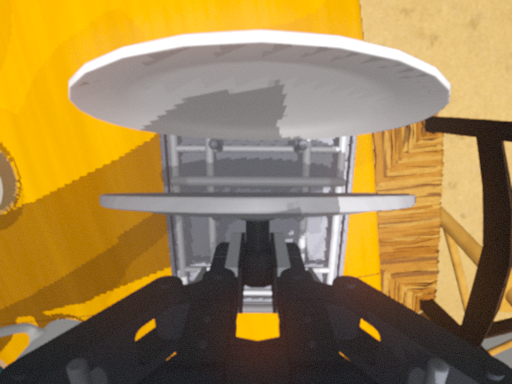

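View pics/s15z.png

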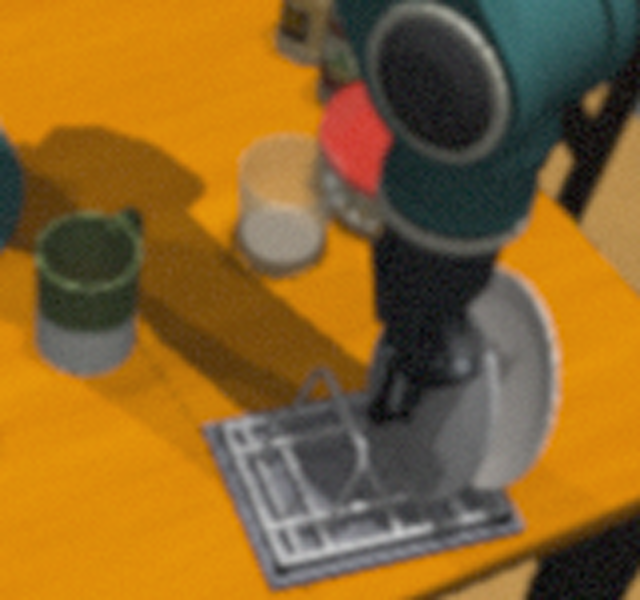

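Call:
{"name": "servo_tool", "arguments": {
  "rows": "0 0 -1 0; 0 0 -1 0; 0 0 -1 0; 0 0 -1 0; 0 0 -1 0",
  "gripper": 0.45
}}

```text
clock: 15.05
position: [0.4398, 0.2252, 0.1053]
orientation: [-1.567, 0.137, -0.137]
wrist_force: [0.2, -0.4, -0.3]
width: 0.0384
```

```bash
python3 -c "
from h import *
s,R=state();P=w2r(s['position'])[0]+[0,0,11];print(P)
snap('wrist','w16');im,c=snap('scene','s16')
cv2.imwrite('pics/s16z.png',cv2.resize(im[50:200,260:420,::-1],None,fx=4,fy=4,interpolation=cv2.INTER_CUBIC))
"
```

```text
t 15.05 pos [0.4398 0.2252 0.1053] F [ 0.2 -0.4 -0.3] w 0.0384 
jp [-0.92  0.4   0.46  2.06 -0.26  0.74 -0.47]
[[ 0.985  0.     0.174]
 [-0.174 -0.     0.985]
 [ 0.    -1.    -0.   ]]
[ 2.33550368e+01 -5.00229748e-02  1.16294356e+02]
```

View pics/w16.png

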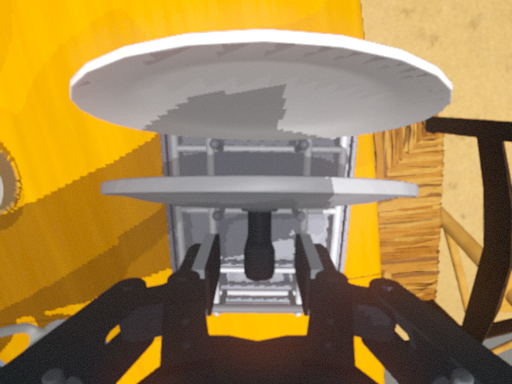

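View pics/s16z.png

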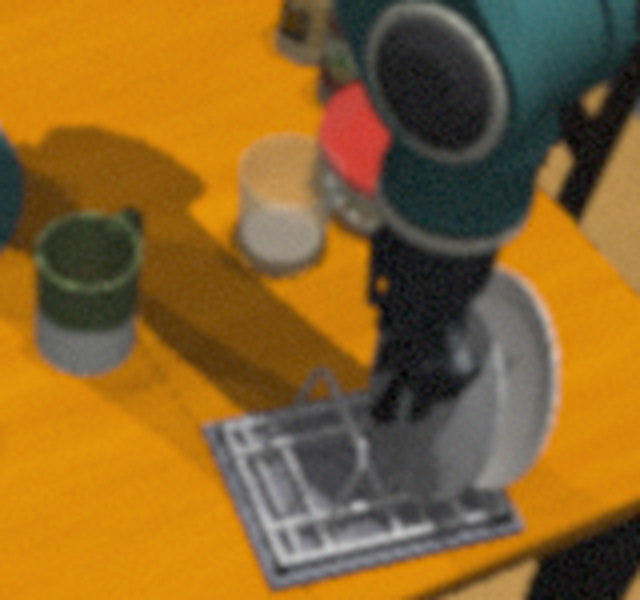

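Call:
{"name": "servo_tool", "arguments": {
  "rows": "0 -15 0 0; 0 -40 0 0; 0 -80 0 0; 0 -115 0 0; 0 -115 -20 0"
}}

```text
clock: 15.78
position: [0.4373, 0.2064, 0.2232]
orientation: [-1.563, 0.133, -0.139]
wrist_force: [-0.1, -0.1, -1.4]
width: 0.0386
```

```bash
python3 -c "
from h import *
im,c=snap('wrist','w17');im,c=snap('scene','s17')
cv2.imwrite('pics/s17z.png',cv2.resize(im[50:200,260:420,::-1],None,fx=4,fy=4,interpolation=cv2.INTER_CUBIC))
plan([.4448,-.3093,.12],14.5)
"
```

```text
t 15.88 pos [0.4361 0.2035 0.2209] F [-0.3  1.  -0.2] w 0.0384 
jp [-0.98  0.2   0.54  2.   -0.12  0.98 -0.56]
[[ 0.984  0.     0.176]
 [-0.176  0.001  0.984]
 [ 0.    -1.     0.001]]
yaw -10.1 shift [  98.8  100.6 -503.4] twist -0.43
```

View pics/w17.png

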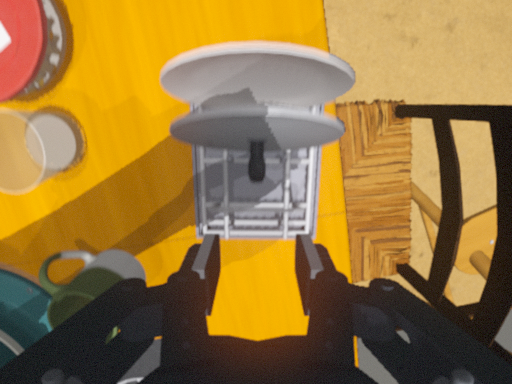

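View pics/s17z.png

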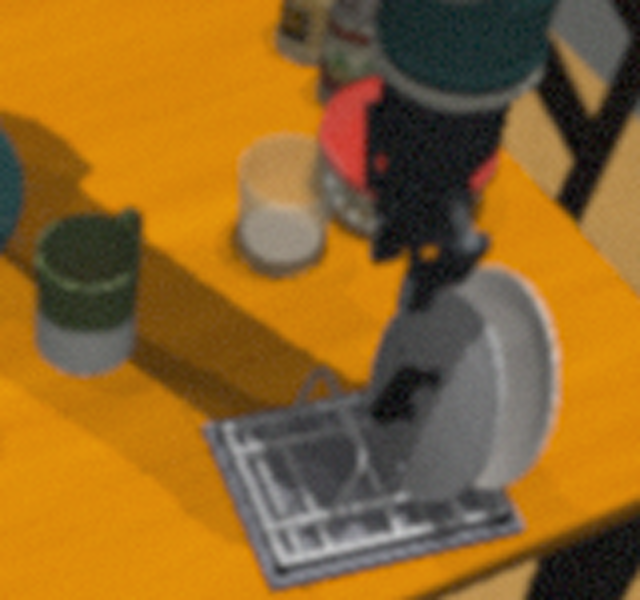

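Call:
{"name": "servo_tool", "arguments": {
  "rows": "10 0 -50 -0.04; 20 0 -105 -0.09; 30 0 -160 -0.13; 40 0 -215 -0.17; 50 0 -270 -0.21",
  "gripper": 0.6
}}

```text
clock: 16.5
position: [0.4379, -0.0708, 0.2201]
orientation: [-1.57, -0.028, 0.029]
wrist_force: [1.1, -0.3, 0.4]
width: 0.0512
```

```bash
python3 -c "
from h import *
plan([.4448,-.3093,.11],14.5)
ct=imaging.get_calibration('top'); print(onplane(ct,[(388,213)],.096),onplane(ct,[(379,188),(374,159)],.058))
"
```

```text
t 16.5 pos [ 0.4379 -0.0708  0.2201] F [ 1.1 -0.3  0.4] w 0.0512 
jp [-0.58  0.13  0.73  2.08 -0.11  0.96  0.24]
[[ 0.999 -0.    -0.036]
 [ 0.036  0.     0.999]
 [-0.    -1.     0.   ]]
yaw 2.1 shift [  -1.7  110.1 -238.6] twist -0.217
[[ 0.36426972 -0.44127677  0.096     ]] [[ 0.43919089 -0.43143199  0.058     ]
 [ 0.52403782 -0.42097248  0.058     ]]
```

Call:
{"name": "servo_tool", "arguments": {
  "rows": "0 20 -55 -0.05; 0 45 -110 -0.1; 0 75 -165 -0.16; -2 100 -220 -0.217; -2 110 -239 -0.217"
}}

```text
clock: 17.12
position: [0.4428, -0.3112, 0.1084]
orientation: [-1.562, -0.193, 0.198]
wrist_force: [-0.7, 0.8, 0.8]
width: 0.0512
```

```bash
python3 -c "
from h import *
plan([.4448,-.3093,.026],14.5)
snap('wrist','w18')
"
```

```text
t 17.12 pos [ 0.4428 -0.3112  0.1084] F [-0.7  0.8  0.8] w 0.0512 
jp [ 0.03  0.52  0.66  1.95 -0.43  0.82  1.18]
[[ 0.969 -0.003 -0.246]
 [ 0.246 -0.     0.969]
 [-0.003 -1.     0.   ]]
yaw 14.2 shift [ 2.7 82.4  1.3] twist -0.004
```

View pics/w18.png

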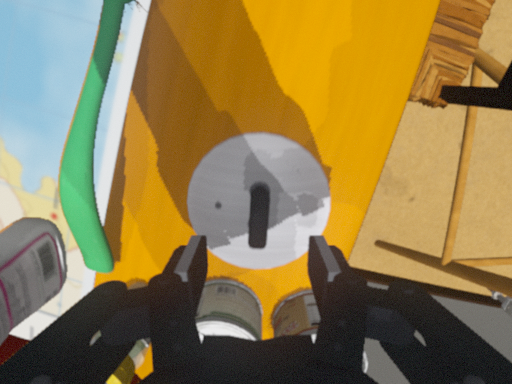

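Call:
{"name": "servo_tool", "arguments": {
  "rows": "1 25 1 0; 2 50 1 0; 2 70 1 0; 2 82 1 0; 2 82 1 0"
}}

```text
clock: 17.8
position: [0.4463, -0.3064, 0.0279]
orientation: [-1.561, -0.197, 0.198]
wrist_force: [-0.4, -0.1, 0.2]
width: 0.0513
```

Call:
{"name": "servo_tool", "arguments": {
  "rows": "0 0 0 0; 0 0 0 0; 0 0 0 0; 0 0 0 0; 0 0 0 0",
  "gripper": 0,
  "force": 35
}}

```text
clock: 18.42
position: [0.4469, -0.3068, 0.0291]
orientation: [-1.562, -0.198, 0.197]
wrist_force: [-1.4, 1.2, 6.1]
width: 0.0139
```

Call:
{"name": "servo_tool", "arguments": {
  "rows": "0 -20 0 0; 0 -50 0 0; 0 -90 0 0; 0 -120 0 0; 0 -120 0 0"
}}

```text
clock: 19.05
position: [0.4475, -0.3071, 0.1514]
orientation: [-1.564, -0.201, 0.195]
wrist_force: [-0.1, 0.5, -2.2]
width: 0.0132
```

```bash
python3 -c "
from h import *
snap('wrist','w19')
plan(r2w([-56,0,155])[0],-10)
"
```

```text
t 19.1 pos [ 0.447  -0.3065  0.1498] F [-0.2  0.6 -2.1] w 0.0129 
jp [-0.02  0.46  0.71  1.92 -0.38  0.89  1.14]
[[ 0.968  0.002 -0.25 ]
 [ 0.25  -0.     0.968]
 [ 0.002 -1.    -0.001]]
yaw 14.5 shift [ 92.8  -5.4 444.5] twist 0.427
```

View pics/w19.png

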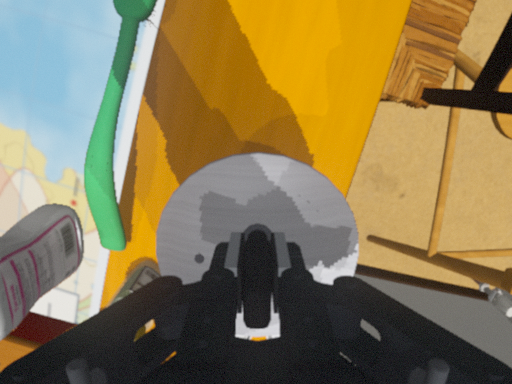

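Call:
{"name": "servo_tool", "arguments": {
  "rows": "8 -4 45 0.04; 18 -5 95 0.08; 28 -5 145 0.13; 40 -5 195 0.18; 50 -5 245 0.22"
}}

```text
clock: 19.73
position: [0.4332, -0.0551, 0.153]
orientation: [-1.571, -0.023, 0.025]
wrist_force: [1.2, 0.6, -1.4]
width: 0.013
```

```bash
python3 -c "
from h import *
plan(r2w([-56,0,155])[0],-10)
"
```

```text
t 19.73 pos [ 0.4332 -0.0551  0.153 ] F [ 1.2  0.6 -1.4] w 0.013 
jp [-0.63  0.26  0.78  2.16 -0.25  0.81  0.34]
[[ 1.    -0.001 -0.031]
 [ 0.031 -0.     1.   ]
 [-0.001 -1.    -0.   ]]
yaw 1.8 shift [ -1.1  -2.  202.3] twist 0.205
```

Call:
{"name": "servo_tool", "arguments": {
  "rows": "-1 -2 52 0.05; -1 -2 105 0.1; -1 -2 155 0.16; -1 -2 203 0.205; -1 -2 203 0.205"
}}

```text
clock: 20.35
position: [0.4255, 0.1491, 0.1547]
orientation: [-1.567, 0.133, -0.132]
wrist_force: [-0.3, -0.9, -2.3]
width: 0.0133
```

Call:
{"name": "servo_tool", "arguments": {
  "rows": "0 10 0 0; 0 20 0 0; 0 29 0 0; 0 35 0 0; 0 39 0 0"
}}

```text
clock: 20.98
position: [0.4266, 0.144, 0.1159]
orientation: [-1.568, 0.138, -0.137]
wrist_force: [-2.8, -13.3, 16.3]
width: 0.0133
```

```bash
python3 -c "
from h import *
s,R=state();P=w2r(s['position'])[0]+[0,0,11];print(P)
snap('scene','s20')
ovl('pics/s20.png','scene',imaging.get_calibration('scene'),P,[0,10,20],60,12,40,'o20',(240,40,420,190))
"
```

```text
t 20.98 pos [0.4266 0.144  0.1159] F [ -2.8 -13.3  16.3] w 0.0133 
jp [-0.99  0.35  0.69  2.16 -0.33  0.74 -0.25]
[[ 0.985 -0.001  0.175]
 [-0.175 -0.002  0.985]
 [-0.    -1.    -0.002]]
[-58.92888912  -1.13147895 126.91183421]
```

View pics/o20.png

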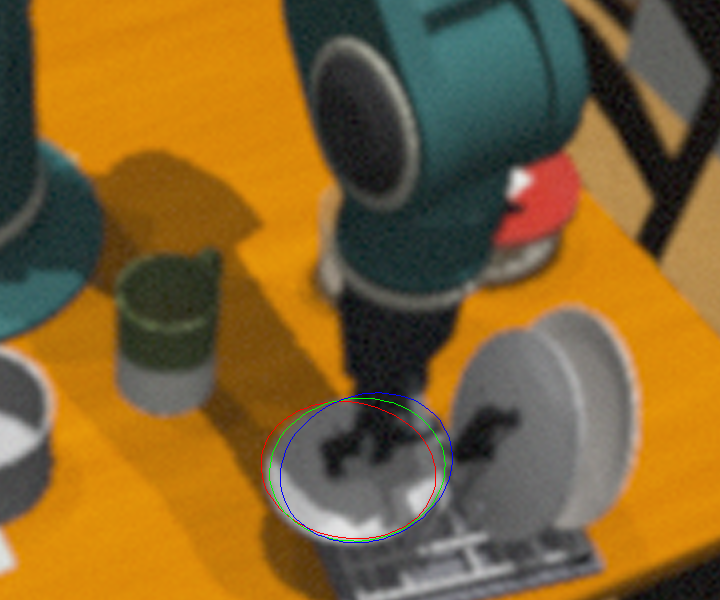

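Call:
{"name": "servo_tool", "arguments": {
  "rows": "0 3 0 0; 0 6 0 0; 0 9 0 0; 0 11 0 0; 0 13 0 0"
}}

```text
clock: 21.65
position: [0.4265, 0.1438, 0.103]
orientation: [-1.568, 0.138, -0.138]
wrist_force: [-2.4, -13.5, 10.4]
width: 0.0131
```

```bash
python3 -c "
from h import *
s,R=state();P=w2r(s['position'])[0]+[0,0,11];print(P)
snap('scene','s21')
ovl('pics/s21.png','scene',imaging.get_calibration('scene'),P,[20,30,40],60,14,40,'o21',(240,40,420,190))
"
```

```text
t 21.65 pos [0.4265 0.1438 0.103 ] F [ -2.4 -13.5  10.4] w 0.0131 
jp [-0.97  0.38  0.67  2.17 -0.36  0.71 -0.23]
[[ 0.985 -0.     0.175]
 [-0.175 -0.002  0.985]
 [-0.    -1.    -0.002]]
[-59.15171284  -1.1135454  113.95073448]
```

View pics/o21.png

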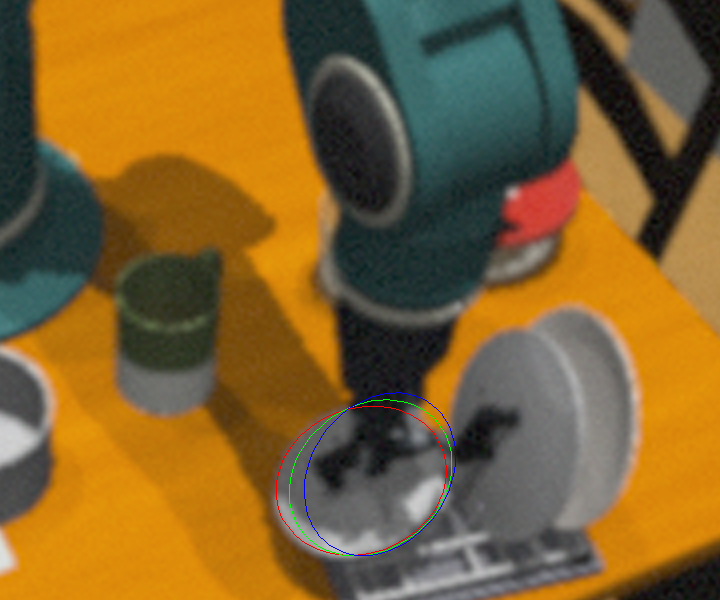

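Call:
{"name": "servo_tool", "arguments": {
  "rows": "0 3 0 0; 0 6 0 0; 0 8 0 0; 0 10 0 0; 0 10 0 0"
}}

```text
clock: 22.32
position: [0.4266, 0.1443, 0.0929]
orientation: [-1.568, 0.138, -0.138]
wrist_force: [-1.4, -9.0, 5.3]
width: 0.0131
```

```bash
python3 -c "
from h import *
s,R=state();P=w2r(s['position'])[0]+[0,0,11];print(P)
snap('scene','s22')
ovl('pics/s22.png','scene',imaging.get_calibration('scene'),P,[30,40,50],60,14,40,'o22',(240,40,420,190))
"
```

```text
t 22.32 pos [0.4266 0.1443 0.0929] F [-1.4 -9.   5.3] w 0.0131 
jp [-0.95  0.4   0.66  2.17 -0.38  0.69 -0.21]
[[ 0.985 -0.     0.174]
 [-0.174 -0.001  0.985]
 [ 0.    -1.    -0.001]]
[-58.61613141  -1.0734311  103.90341712]
```

View pics/o22.png

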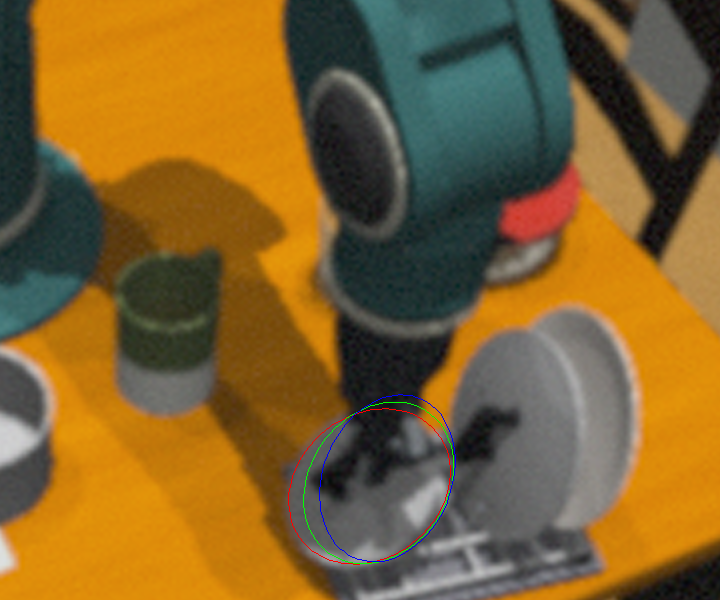

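Call:
{"name": "servo_tool", "arguments": {
  "rows": "0 -30 -4 0; 0 -75 -4 0; 0 -120 -4 0; 0 -150 10 0; 0 -158 50 0"
}}

```text
clock: 23.0
position: [0.4359, 0.1948, 0.253]
orientation: [-1.563, 0.137, -0.139]
wrist_force: [0.7, 0.2, -2.1]
width: 0.0132
```

Call:
{"name": "servo_tool", "arguments": {
  "rows": "0 0 45 0; 0 0 90 0; 0 0 135 0; 0 0 168 0; 0 0 168 0"
}}

```text
clock: 23.62
position: [0.4638, 0.3625, 0.2499]
orientation: [-1.568, 0.135, -0.134]
wrist_force: [-0.5, -1.3, -2.1]
width: 0.0131
```

```bash
python3 -c "
from h import *
s,R=state();P=w2r(s['position'])[0]+[0,0,11];print(P)
snap('scene','s23'); snap('wrist','w23')
ovl('pics/s23.png','scene',imaging.get_calibration('scene'),P,[30,40],60,14,40,'o23',(280,0,460,150))
"
```

```text
t 23.62 pos [0.4638 0.3625 0.2499] F [-0.5 -1.3 -2.1] w 0.0131 
jp [-1.23  0.41  0.68  1.71 -0.28  1.12 -0.65]
[[ 0.985 -0.001  0.17 ]
 [-0.17  -0.001  0.985]
 [-0.    -1.    -0.001]]
[1.62785129e+02 1.73913878e-01 2.60879318e+02]
```

View pics/o23.png

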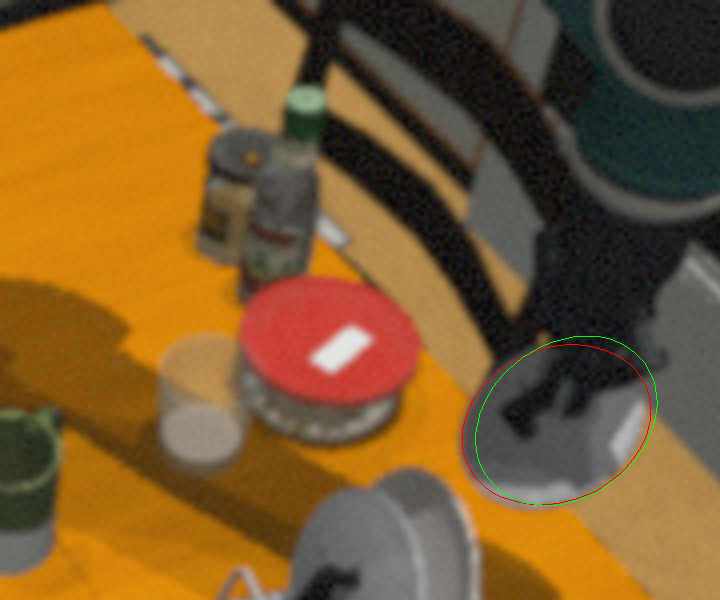

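View pics/w23.png

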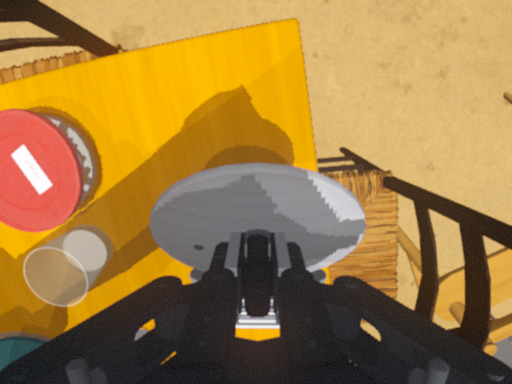

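Call:
{"name": "servo_tool", "arguments": {
  "rows": "0 18 0 0; 0 32 0 0; 0 32 -8 0; 0 32 -17 0; 0 32 -26 0"
}}

```text
clock: 24.35
position: [0.4594, 0.3351, 0.219]
orientation: [-1.566, 0.136, -0.136]
wrist_force: [1.1, 4.7, 0.9]
width: 0.0127
```

```bash
python3 -c "
from h import *
s,R=state();P=w2r(s['position'])[0]+[0,0,11];print(P)
snap('scene','s24')
ovl('pics/s24.png','scene',imaging.get_calibration('scene'),P,[35,45,55],60,14,40,'o24',(280,0,460,150))
"
```

```text
t 24.35 pos [0.4594 0.3351 0.219 ] F [1.1 4.7 0.9] w 0.0127 
jp [-1.21  0.4   0.67  1.8  -0.29  1.04 -0.6 ]
[[ 0.985  0.     0.172]
 [-0.172  0.001  0.985]
 [ 0.    -1.     0.001]]
[135.01735678  -0.25365359 230.00000007]
```

View pics/o24.png

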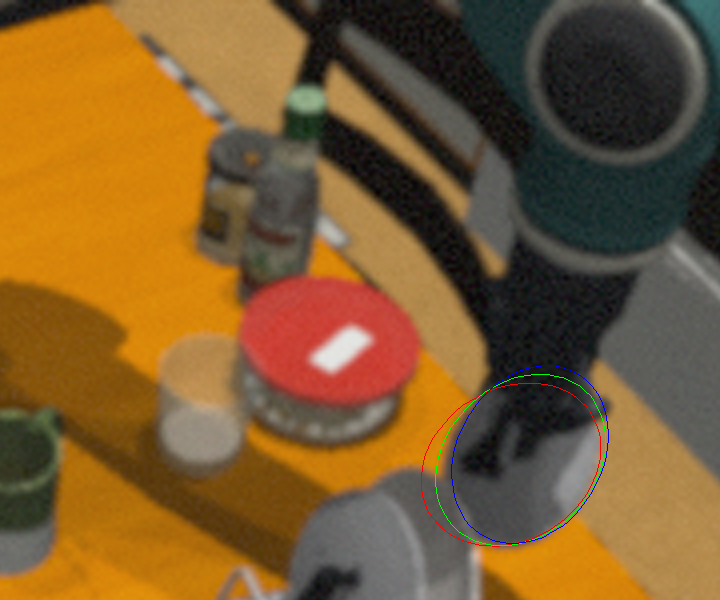

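Call:
{"name": "servo_tool", "arguments": {
  "rows": "0 0 -6 0; 0 0 -12 0; 0 0 -18 0; 0 0 -24 0; 0 0 -28 0"
}}

```text
clock: 25.02
position: [0.4545, 0.3072, 0.2192]
orientation: [-1.567, 0.136, -0.136]
wrist_force: [1.2, 4.9, -1.6]
width: 0.0134
```

```bash
python3 -c "
from h import *
s,R=state();P=w2r(s['position'])[0]+[0,0,11];print(P)
snap('scene','s25'); snap('wrist','w25')
ovl('pics/s25.png','scene',imaging.get_calibration('scene'),P,[60,68,76],60,14,40,'o25',(280,0,460,150))
ovl('pics/w25.png','wrist',imaging.get_calibration('wrist'),P,[60,68,76],60,14,40,'ow25',(0,0,512,384),1)
"
```

```text
t 25.02 pos [0.4545 0.3072 0.2192] F [ 1.2  4.9 -1.6] w 0.0134 
jp [-1.21  0.36  0.69  1.85 -0.27  1.03 -0.58]
[[ 0.985 -0.     0.172]
 [-0.172 -0.     0.985]
 [-0.    -1.    -0.   ]]
[106.66074865  -0.30600873 230.17883686]
```

View pics/o25.png

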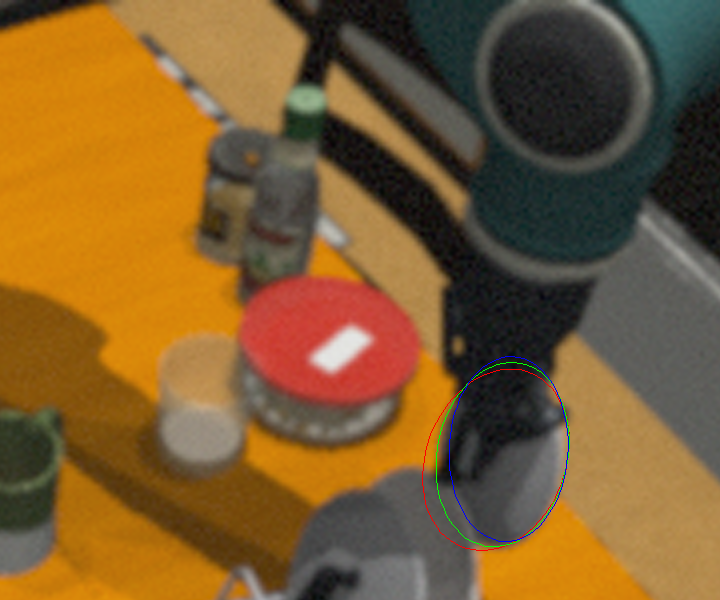

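View pics/ow25.png

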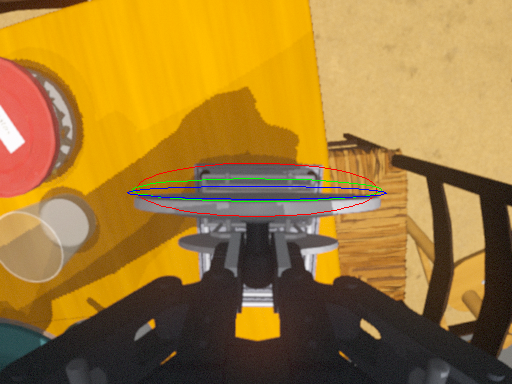

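Call:
{"name": "servo_tool", "arguments": {
  "rows": "0 -20 3 0; 0 -38 3 0; 0 -38 -42 0; 0 -38 -92 0; 0 -38 -142 0",
  "force": 50
}}

```text
clock: 25.75
position: [0.4298, 0.1658, 0.2574]
orientation: [-1.567, 0.136, -0.136]
wrist_force: [1.9, -0.8, -0.7]
width: 0.0129
```

Call:
{"name": "servo_tool", "arguments": {
  "rows": "0 25 -3 0; 0 60 -5 0; 0 95 -7 0; 0 110 -9 0; 0 110 -9 0"
}}

```text
clock: 26.38
position: [0.4286, 0.1584, 0.1473]
orientation: [-1.568, 0.137, -0.136]
wrist_force: [-0.3, -0.9, -1.1]
width: 0.0126
```

```bash
python3 -c "
from h import *
s,R=state();P=w2r(s['position'])[0]+[0,0,11];print(P)
snap('scene','s26'); snap('wrist','w26')
ovl('pics/s26.png','scene',imaging.get_calibration('scene'),P,[70,76],60,14,37,'o26',(260,50,420,200))
ovl('pics/w26.png','wrist',imaging.get_calibration('wrist'),P,[70,76],60,14,37,'ow26',(0,0,512,384),1)
"
```

```text
t 26.38 pos [0.4286 0.1584 0.1473] F [-0.3 -0.9 -1.1] w 0.0126 
jp [-1.06  0.31  0.74  2.12 -0.29  0.81 -0.32]
[[ 0.985 -0.001  0.173]
 [-0.173 -0.001  0.985]
 [-0.001 -1.    -0.001]]
[-44.39201645  -0.61228823 158.26972522]
```

View pics/o26.png

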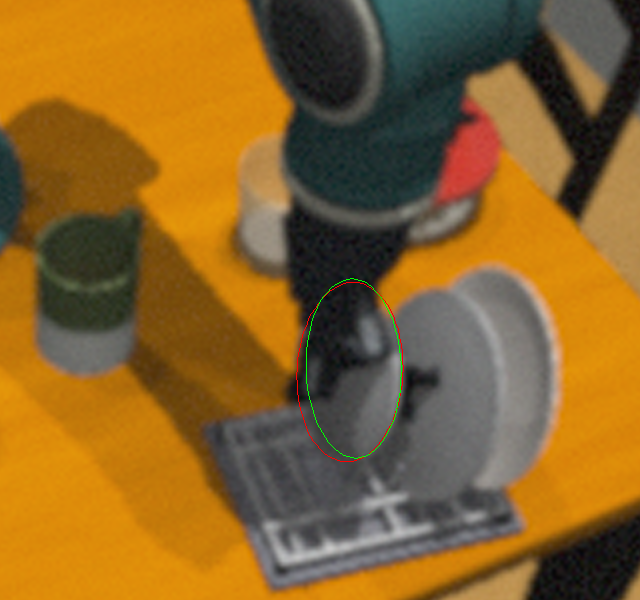

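View pics/ow26.png

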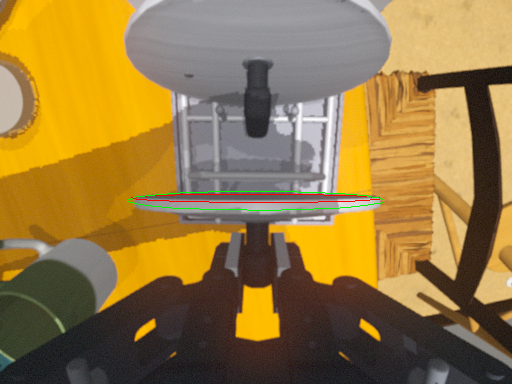

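Call:
{"name": "servo_tool", "arguments": {
  "rows": "0 6 -4 0; 0 13 -6 0; 0 20 -7 0; 0 27 -8 0; 0 32 -10 0"
}}

```text
clock: 27.1
position: [0.4269, 0.1488, 0.1148]
orientation: [-1.567, 0.136, -0.136]
wrist_force: [0.3, -0.7, -1.9]
width: 0.0129
```

```bash
python3 -c "
from h import *
s,R=state();P=w2r(s['position'])[0]+[0,0,11];print(P)
snap('scene','s27'); snap('wrist','w27')
ovl('pics/s27.png','scene',imaging.get_calibration('scene'),P,[75],60,14,37,'o27',(260,50,420,200))
"
```

```text
t 27.1 pos [0.4269 0.1488 0.1148] F [ 0.3 -0.7 -1.9] w 0.0129 
jp [-1.01  0.36  0.71  2.16 -0.35  0.74 -0.24]
[[ 0.985 -0.     0.172]
 [-0.172 -0.     0.985]
 [-0.    -1.    -0.   ]]
[-54.07476497  -0.56226963 125.76629034]
```

View pics/o27.png

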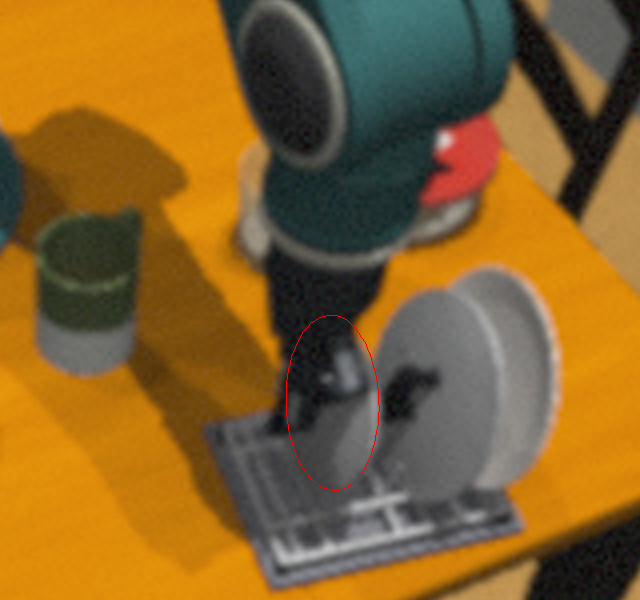

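View pics/w27.png

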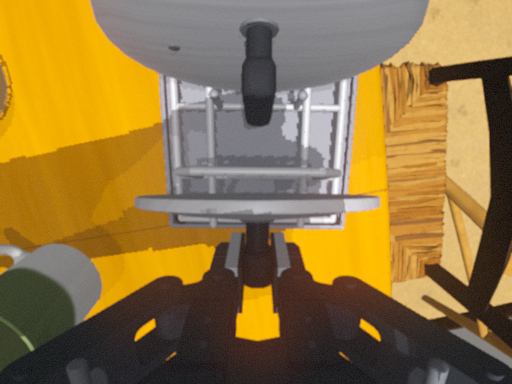

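Aligned in front of the front hoop bar (row ~172), no contact. Continue down.

Call:
{"name": "servo_tool", "arguments": {
  "rows": "0 7 -1 0; 0 13 -3 0; 0 18 -4 0; 0 22 -5 0; 0 26 -6 0"
}}

```text
clock: 27.82
position: [0.4259, 0.143, 0.0891]
orientation: [-1.567, 0.136, -0.136]
wrist_force: [-0.1, -0.2, -1.8]
width: 0.0124
```

Call:
{"name": "servo_tool", "arguments": {
  "rows": "0 1 0 0; 0 2 0 0; 0 3 0 0; 0 4 0 0; 0 4 0 0"
}}

```text
clock: 28.45
position: [0.4263, 0.1429, 0.0864]
orientation: [-1.565, 0.136, -0.136]
wrist_force: [-12.4, -4.8, 40.0]
width: 0.0129
```

```bash
python3 -c "
from h import *
s,R=state();P=w2r(s['position'])[0]+[0,0,11];print(P)
snap('scene','s28'); snap('wrist','w28')
ovl('pics/s28.png','scene',imaging.get_calibration('scene'),P,[75],60,14,37,'o28',(260,50,420,200))
"
```

```text
t 28.45 pos [0.4263 0.1429 0.0864] F [-12.4  -4.8  40. ] w 0.0129 
jp [-0.96  0.41  0.67  2.18 -0.41  0.68 -0.18]
[[ 0.985  0.     0.173]
 [-0.173  0.001  0.985]
 [-0.    -1.     0.001]]
[-60.00371053  -1.02675187  97.44738171]
```

View pics/o28.png

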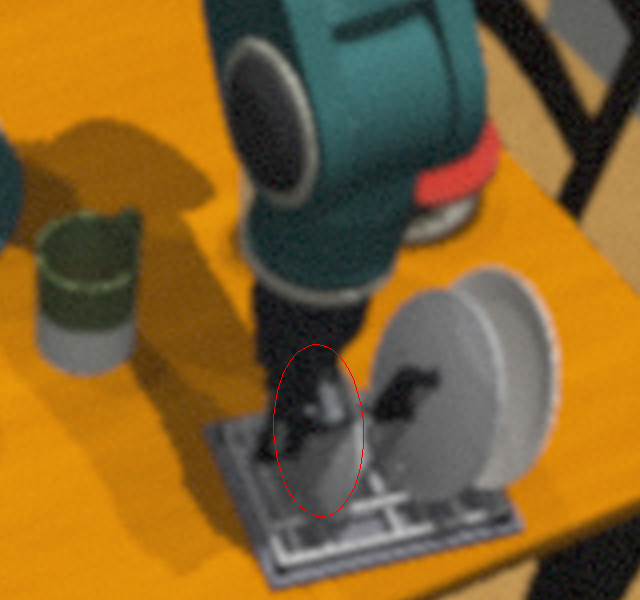

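Call:
{"name": "servo_tool", "arguments": {
  "rows": "0 -3 0 0; 0 -3 2 0; 0 -3 4 0; 0 -3 6 0; 0 -3 8 0",
  "force": 25
}}

```text
clock: 29.18
position: [0.4272, 0.151, 0.0882]
orientation: [-1.567, 0.136, -0.136]
wrist_force: [-4.1, -7.1, -0.6]
width: 0.0127
```

```bash
python3 -c "
from h import *
s,R=state();P=w2r(s['position'])[0]+[0,0,11];print(P)
snap('wrist','w29')
"
```

```text
t 29.18 pos [0.4272 0.151  0.0882] F [-4.1 -7.1 -0.6] w 0.0127 
jp [-0.97  0.41  0.67  2.17 -0.4   0.68 -0.2 ]
[[ 0.985 -0.     0.172]
 [-0.172 -0.     0.985]
 [-0.    -1.    -0.   ]]
[-51.89954141  -0.47467586  99.16457768]
```

View pics/w29.png

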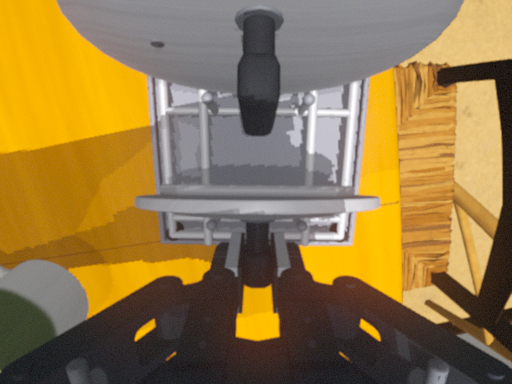

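Call:
{"name": "servo_tool", "arguments": {
  "rows": "0 1 0 0; 0 2 0 0; 0 2 0 0; 0 2 0 0; 0 2 0 0"
}}

```text
clock: 29.85
position: [0.4274, 0.1507, 0.0868]
orientation: [-1.566, 0.137, -0.136]
wrist_force: [-7.3, -5.2, 22.5]
width: 0.0129
```

Call:
{"name": "servo_tool", "arguments": {
  "rows": "0 0 0 0; 0 0 0 0; 0 0 0 0; 0 0 0 0; 0 0 0 0",
  "gripper": 0.4
}}

```text
clock: 30.48
position: [0.4273, 0.151, 0.0863]
orientation: [-1.567, 0.136, -0.136]
wrist_force: [-0.3, -0.2, -0.7]
width: 0.034
```

```bash
python3 -c "
from h import *
s,R=state();P=w2r(s['position'])[0]+[0,0,11];print(P)
snap('wrist','w30');im,c=snap('scene','s30')
cv2.imwrite('pics/s30z.png',cv2.resize(im[50:200,260:420,::-1],None,fx=4,fy=4,interpolation=cv2.INTER_CUBIC))
"
```

```text
t 30.48 pos [0.4273 0.151  0.0863] F [-0.3 -0.2 -0.7] w 0.034 
jp [-0.97  0.42  0.66  2.17 -0.41  0.68 -0.19]
[[ 0.985  0.     0.172]
 [-0.172 -0.     0.985]
 [ 0.    -1.    -0.   ]]
[-51.9081518   -0.63163107  97.28800412]
```

View pics/w30.png

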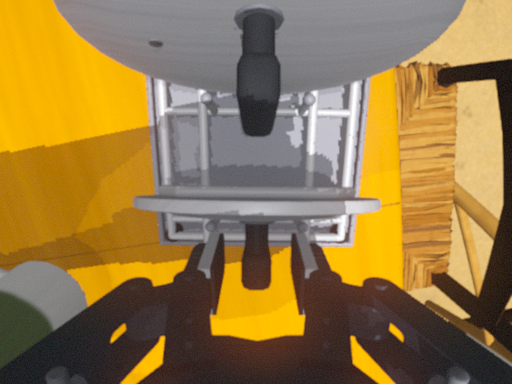

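View pics/s30z.png

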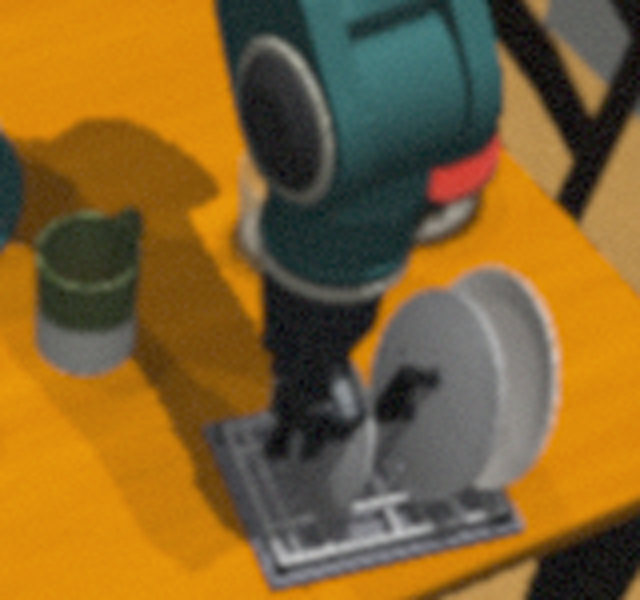

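Call:
{"name": "servo_tool", "arguments": {
  "rows": "0 -10 -2 0; 0 -30 -4 0; 0 -65 -10 0; 0 -110 -20 0; 0 -140 -30 0"
}}

```text
clock: 31.2
position: [0.4224, 0.1207, 0.2284]
orientation: [-1.566, 0.136, -0.137]
wrist_force: [0.4, -0.9, 0.2]
width: 0.0344
```

Call:
{"name": "servo_tool", "arguments": {
  "rows": "0 0 -30 0; 0 0 -65 0; 0 0 -100 0; 0 0 -120 0; 0 0 -120 0"
}}

```text
clock: 31.82
position: [0.4011, 0.0022, 0.2262]
orientation: [-1.566, 0.138, -0.137]
wrist_force: [0.3, 0.6, 0.3]
width: 0.0338
```

```bash
python3 -c "
from h import *
state()
im,c=snap('wrist','w31');cv2.imwrite('pics/w31z.png',cv2.resize(im[:250,130:400,::-1],None,fx=2.9,fy=2.4,interpolation=cv2.INTER_CUBIC))
im,c=snap('scene','s31');cv2.imwrite('pics/s31z.png',cv2.resize(im[90:190,290:410,::-1],None,fx=6,fy=6,interpolation=cv2.INTER_CUBIC))
snap('top','t31')
"
```

```text
t 31.82 pos [0.4011 0.0022 0.2262] F [0.3 0.6 0.3] w 0.0338 
jp [-1.01  0.    0.95  2.17 -0.    0.97 -0.24]
[[ 0.985 -0.     0.174]
 [-0.174  0.     0.985]
 [-0.    -1.     0.   ]]
```

View pics/w31z.png

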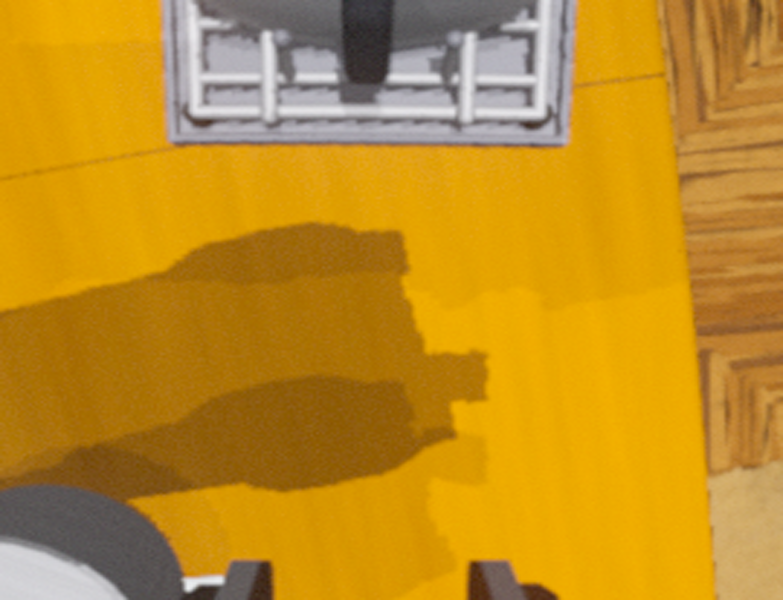

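View pics/s31z.png

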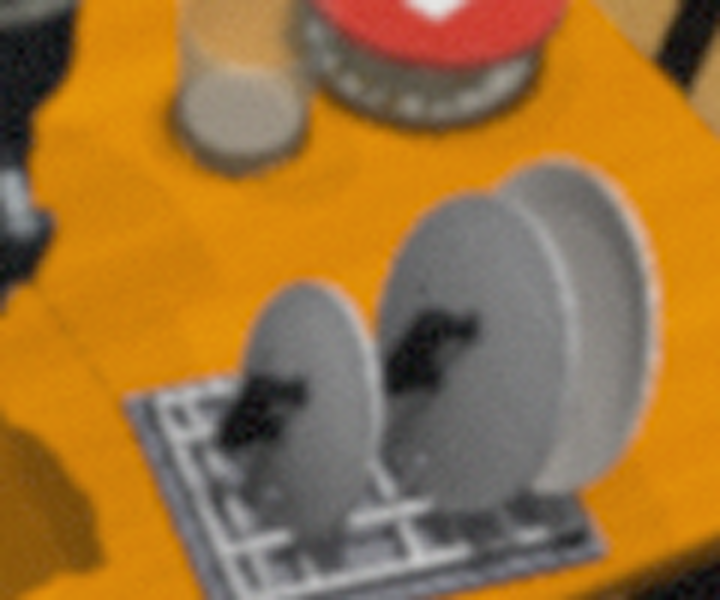

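View pics/t31.png

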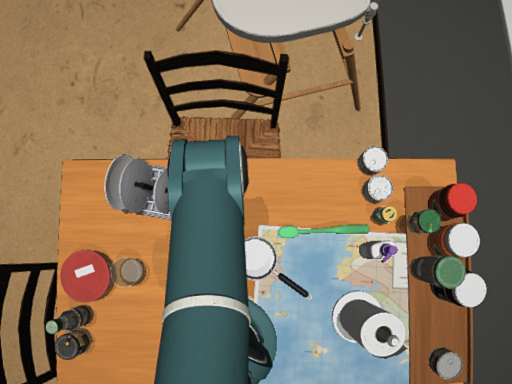

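```bash
python3 -c "
from h import *
c=imaging.get_calibration('scene');k=5
im=cv2.resize(cv2.imread('pics/s31.png'),None,fx=k,fy=k,interpolation=cv2.INTER_CUBIC)
for sx,up,r in((30,66,75),(-45,49,60)):
    b=np.array([sx+7*C15+up*S15,0,25+up*C15-7*S15]); # underside on hoop
    p=(proj(c,r2w(lidpts(b,75,r,0,0)))+.5)*k-.5; cv2.polylines(im,[p.astype(int)],True,(0,0,255),1)
cv2.imwrite('pics/fin.png',im[90*k:200*k,290*k:420*k])
a,b=cv2.imread('pics/top0.png').astype(int),cv2.imread('pics/t31.png').astype(int)
print(np.abs(a-b)[150:245,275:405].max(), np.abs(a-b)[150:245,365:405].mean(), np.abs(a-b)[225:240,280:370].mean())
"
```

```text
212 10.191929824561404 10.717037037037038
```

View pics/fin.png

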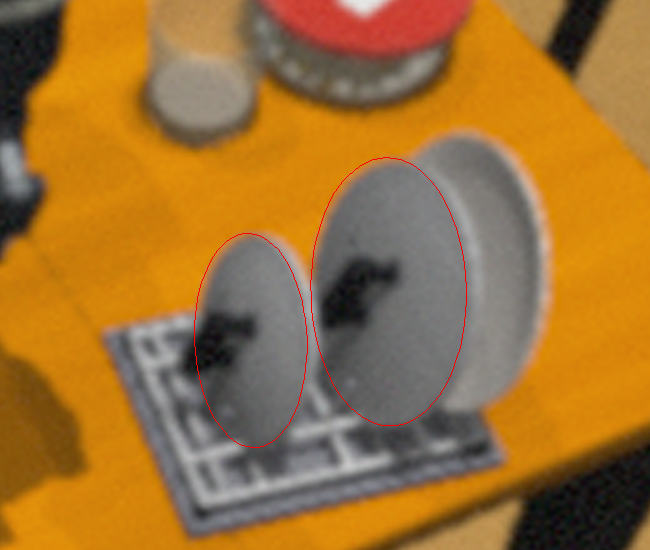

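Both lids match their predicted seated outlines to within a few mm. The brush, tins and jar are where they were in the first top view. I'm handing the job in.

```bash
python3 -c "
from bench import arm
print(arm.sign_off())"
```

```text
the job is handed in; nothing more can be done
None
```

Both lids are standing in the rack, the larger one in the middle slot first and then the smaller one in the front slot. Each leans back on its hoop with its handle towards the open front. I handed in at about 32 s of the 64 s allowed, with the gripper open and clear.

- **How the lids were turned:** the tool could only turn about the vertical. I gripped each handle near its rack-side end and pivoted the lid in the pads. The lids were pushed against the fixed front hoop and the rim or back of the fixed plate until they stood at about 75°. They were then lowered onto the rails, eased back onto the hoop and released.
- **Forces:** the highest wrist reading at the end of a move was about 42 N, when the small lid was set on the rails. The limit is 120 N.
- **Last checks:** in the scene view both lids match their expected seated outlines to within a few mm, with the small lid sitting slightly further back. Both stayed still after release. By eye, the top view shows the brush, tins and spice jar where they were; a pixel comparison was too affected by noise and shadow to settle it.
- **What disagreed:**
  - The rack's wires sat about 13 mm nearer the front than the tray outline suggested, so I re-measured the slots with the wrist camera.
  - The first attempt to hook the large lid behind the front hoop missed because the lid was less tilted than I had estimated. I redid it.

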